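# Pack the table caddy for dinner

## Robot

A 7-joint arm with a two-finger parallel gripper is mounted at the origin on a cart in front of the work surface, level with it; the furniture and walls round the work are solid. World frame = base frame: x ahead of the robot, y to its left, z up, the work surface at z = 0. Lengths are in mm, angles in rad, forces in N, time in s.
With the tool pointing down it reaches from about 400 to 925 mm from the base axis. Payload 5.6 kg.
Tool frame: the origin (TCP) lies at the very end of the fingers, on their centre line; the grasp point (between the pads) lies 19 mm behind it; z points along the fingers, y is the line along which they close (so a half turn about z gives the same grasp; the last joint's range is limited). The gripper opens to 85 mm and grips with 20 to 120 N. Pads are 22 mm wide; open, the fingers measure 114 mm over their backs; the gripper's body (76 mm by 85 mm) begins 54 mm behind the grasp point. The pads swing forward as they close: fully open they stand 13 mm farther back than shut.
Start: joints at [-1.248, 0.468, -0.012, 1.603, 0.006, 1.071, -0.056], TCP at [232.544, 606.986, 206.79] pointing down, gripper open.
Joint ranges: [-2.53, 2.53], [-0.31, 2.02], [-1.57, 1.55], [0.28, 2.44], [-1.29, 4.43], [0.15, 1.84], [-2.92, 2.92]. Speed limits (rad/s): [2.57, 2.57, 3.14, 3.14, 3.14, 3.14, 3.14].

## Interface

Orientations are given as a unit quaternion [x, y, z, w].
In Python, from plant import robot gives the robot as it stands.
- The arm moves only by the tool step_arm, never from a script. Its argument "targets" is a list of rows, each a list of 3 entries, a list of its own where there are three numbers: the turn, a rotation vector about the tool's x, y, z in rad, then the shift along the tool's x, y, z in m, then the opening, from 0 (shut) to 1 (fully open). A call has 1 to 20 rows; each row shifts and turns the commanded pose from where the row before left it, along the tool's axes as they then stand; what a row does not reach is not made up. A row lasts 1/8 s, in which the tool goes at most 62.5 mm and 10.7 degrees, less where a joint would pass 70% of its speed; a pose out of reach is approached as far as the arm can. A call is refused whole if a number of a shift passes 0.0625 or a number of a turn 0.188, either way. A call with a gripper value outside its range is refused whole. The fingers move at their own pace and stop on an object; "squeeze" is the grip in N (left out, the last holds). Time passes only in rows, so rows that do not move let the fingers close. It gives the time, the measured TCP pose, the force, the opening and the grip force at its end, in the units of the state.
- robot.state(): the state, without advancing time (a new reading comes with each control period).
- robot.get_image(name): name is "scene" or "top" or "wrist"; returns a dict with "pixels" (420x560x3 uint8, blue, green, red), "vertical_fov" (degrees; the focal length in pixels is half the picture's height over the tangent of half this angle, whatever the lens; pixels are square), "cx", "cy" (the principal point, pixels), "rvec" (rotation vector, rad) and "tvec" (3), from world to camera coordinates, as OpenCV has them. Camera axes: x right, y down, z forward; pixel columns grow to the right and rows downward; lengths in mm; the calibration is good to about 2 mm. A picture is of the moment at which its call begins. There is no depth.
- robot.sign_off(): hands the job in; it is judged then, once.
The state is a dict: "time": time; "q": joint angles; "dq": joint speeds; "tau": joint torques, N m; "ee_pos": TCP position; "orientation": TCP orientation; "force": force on the tool from outside, world axes, zero at the start; "wrist_torque": the same for the moment, N m; "width": opening from 0.0 (shut) to 1.0 (fully open); "grasp_force": force on a finger pad.
Only numpy, scipy, OpenCV 4.12 (cv2) and the standard library are available. Lean on these libraries where they do the work, as an engineer would, in place of code of your own. Each camera call takes 0.05 s, during which the arm holds its last target. There are 200 camera calls.

## Task

Dinner is outside tonight: pack the wooden table caddy so that nothing slides about when it is carried. Put the wooden pepper mill, the glass salt shaker, the matchbox and the fresh tealight each into the pocket cut for it, standing or lying as they are now and sitting fully down on the pocket's floor. The spice jar, the pastille tin and the burnt-out tealight look similar but stay in the kitchen: leave them where they are.

Things in the scene. Friction and masses are not known exactly. Their poses are not given: they have to be found in the camera images.
- caddy: Square oak caddy, 180 x 180 x 26 mm (pocket rims at 24), brass handle 25 mm out at its +x and -x ends; fixed, turned any way. Origin: underside centre, z up. Pocket centres (x, y) and floor z in its frame, mm: pepper mill (40, 40), round 70, z 6; salt shaker (-40, 40), round 56, z 6; matchbox (40, -40), 48 along x by 67 along y, z 16; tealight (-40, -40), round 50, z 16.
- pepper_mill: Turned wooden pepper mill with a small metal knob: 120 mm tall, base 58 mm across, round head 50 mm across from 87 to 109 mm up, knob 12 mm across above. About 0.18 kg. Origin: centre of the underside, z up. To be packed. A similar mill in the far left corner, beyond reach, belongs to the room. Over the worktop's back hangs a wall shelf: front edge at x = 0.58 m, underside at z = 0.45 m.
- salt_shaker: White-filled glass salt shaker with a domed grey metal top: 90 mm tall, round, 44 mm across up to 70 mm, the top 34 mm across. About 0.1 kg. Origin: centre of the underside, z up. To be packed.
- matchbox: Small flat matchbox lying on its face, dark blue and brown with a pale picture label: 36 mm (x) by 55 mm (y) by 16 mm high, 24 g. Origin: centre of the underside, z up. To be packed, either way round.
- tealight: Fresh tealight: round metal cup filled with pale wax and a black wick, 38 mm across, 15 mm high, 16 g. Origin: centre of the underside, z up. To be packed.
- spice_jar: Spice jar with a red screw cap and paper label, 97 mm tall, 47 mm across, taller and thicker than the salt shaker. Origin: centre of the underside, z up. Stays where it is.
- pastille_tin: Flat green hinged tin with a pale label, like the matchbox but larger: 47 mm (x) by 70 mm (y) by 17 mm. Origin: centre of the underside, z up. Stays where it is.
- burnt_tealight: Burnt-out tealight: an empty metal cup, hollow, of the same 38 mm across and 15 mm height as the fresh one but without wax. Origin: centre of the underside, z up. Stays where it is. (Lemon, stopper, egg timer, mug and the like stand farther off, fixed.)
Things that resemble listed ones, but are neither listed nor needed, are in the scene too. Leave any blue or purple look-alike of the pepper_mill alone. Leave any green look-alike of the salt_shaker alone.

How it is judged (in metres and radians):
At the end, for the whole second after the job is handed in: Mill, shaker, matchbox and tealight each in their own pocket: within 9 mm of its centre, under 4 mm off its floor, tilt under 0.12 rad, matchbox along its pocket within 0.25 rad, released and at rest. Spice jar, tin and burnt-out tealight within 20 mm of their start, upright (x of pepper_mill in the frame of caddy between 0.031 and 0.049 m and y of pepper_mill in the frame of caddy between 0.031 and 0.049 m and z of each of pepper_mill, salt_shaker in the frame of caddy below 0.01 m and angle between each of pepper_mill, salt_shaker, matchbox, tealight, spice_jar, pastille_tin, burnt_tealight's own z axis and vertical below 0.12 rad and linear speed of each of pepper_mill, salt_shaker, matchbox, tealight below 0.02 m/s and angular speed of each of pepper_mill, salt_shaker, matchbox, tealight below 0.2 rad/s and x of salt_shaker in the frame of caddy between -0.049 and -0.031 m and y of salt_shaker in the frame of caddy between 0.031 and 0.049 m and x of matchbox in the frame of caddy between 0.031 and 0.049 m and y of matchbox in the frame of caddy between -0.049 and -0.031 m and z of each of matchbox, tealight in the frame of caddy below 0.02 m and x of tealight in the frame of caddy between -0.049 and -0.031 m and y of tealight in the frame of caddy between -0.049 and -0.031 m and angle between the y axis of matchbox and the y axis of caddy, either way round below 0.25 rad and distance of each of spice_jar, pastille_tin, burnt_tealight from where it was at the start of the episode below 0.02 m); the robot touches nothing.
It fails at once if the spice jar is moved from its place or knocked over (distance of spice_jar from where it was at the start of the episode above 0.02 m or angle between spice_jar's own z axis and vertical above 0.3 rad).
It fails at once if the pastille tin is moved from its place or knocked over (distance of pastille_tin from where it was at the start of the episode above 0.02 m or angle between pastille_tin's own z axis and vertical above 0.3 rad).
It fails at once if the burnt tealight is moved from its place or knocked over (distance of burnt_tealight from where it was at the start of the episode above 0.02 m or angle between burnt_tealight's own z axis and vertical above 0.3 rad).
It also fails if it takes over 136 s, if anything falls off the work surface, if the arm or the gripper's body presses on something with over 40 N, if the wrist force passes 120 N, or if a joint passes its speed limit or range.

## Working session

There is one attempt and no reset: what is moved stays moved. The work goes in short steps, Python scripts to look and compute and a tool call to move; the robot and the scene stay as the last step left them, time stands still between calls to the robot, and variables do not carry over. Pictures are saved under pics/ and viewed, at most 14 in all, crops included, and the job is handed in when it is done.

Besides the shell and the picture viewer there is one more tool, called after ">>>" as name(argument=value, ...) on one line, values as JSON. step_arm: Moves the arm, as the interface text tells. Its arguments: {"type":"object","properties":{"targets":{"type":"array"},"squeeze":{"type":"number"}},"required":["targets"]}

```bash
mkdir -p pics; ls
cat > h.py <<'E'
import numpy as np, cv2
from plant import robot
def K(im):
    f=im["pixels"].shape[0]/2/np.tan(np.radians(im["vertical_fov"])/2)
    return np.array([[f,0,im["cx"]],[0,f,im["cy"]],[0,0,1]])
def ray(im,u,v,z):
    R=cv2.Rodrigues(np.array(im["rvec"],float))[0]; t=np.array(im["tvec"],float).ravel()
    c=-R.T@t; d=R.T@np.linalg.inv(K(im))@np.array([u,v,1.])
    return c+d*(z-c[2])/d[2]
def proj(im,p):
    return cv2.projectPoints(np.array(p,float).reshape(-1,3),np.array(im["rvec"],float),np.array(im["tvec"],float),K(im),None)[0].reshape(-1,2)
E
python3 - <<'E'
from h import *
import pickle
ims={n:robot.get_image(n) for n in("scene","top","wrist")}
pickle.dump(ims,open("i0.pkl","wb"))
for n,i in ims.items():
    cv2.imwrite(f"pics/{n}0.png",cv2.resize(np.array(i["pixels"]),(800,600),interpolation=cv2.INTER_CUBIC))
    R=cv2.Rodrigues(np.array(i["rvec"],float))[0];print(n,i["vertical_fov"],(-R.T@np.array(i["tvec"]).ravel()).round(),R[2].round(2),i["cx"],i["cy"])
print(robot.state())
E
```

```text
pics
scene 45.873248109979855 [-686.  595.  897.] [ 0.71 -0.43 -0.55] 276.99986397698024 213.71443515572486
top 42.23006382087427 [ 145.  -61. 1339.] [ 0.2   0.   -0.98] 278.20260404065954 206.1364509399334
wrist 71.8531701030313 [158. 635. 373.] [ 0.29 -0.11 -0.95] 277.8540198545032 206.93241662448727
{'time': 0.15, 'q': array([-1.24796392,  0.46820989, -0.0115896 ,  1.60338861,  0.00603469,
        1.07140331, -0.05632621]), 'dq': array([ 0.00017519, -0.00328926, -0.00117324, -0.0025748 ,  0.00069415,
        0.00030441,  0.00087394]), 'tau': array([ 4.04302818e-04, -5.32796252e+01,  2.12715397e-02, -2.51553941e+01,
        1.13977512e-02,  5.62811794e-03,  2.65642416e-05]), 'ee_pos': array([232.43818307, 606.53555973, 206.04418296]), 'orientation': array([ 1.81940419e-01,  9.83309316e-01, -6.85822300e-04, -5.52894973e-05]), 'force': array([ 0.32266001,  0.16705279, -0.27061145]), 'wrist_torque': array([ 0.03053211, -0.06173995, -0.04423733]), 'grasp_force': 0.0, 'width': 0.9977952019042827}
```

View pics/top0.png

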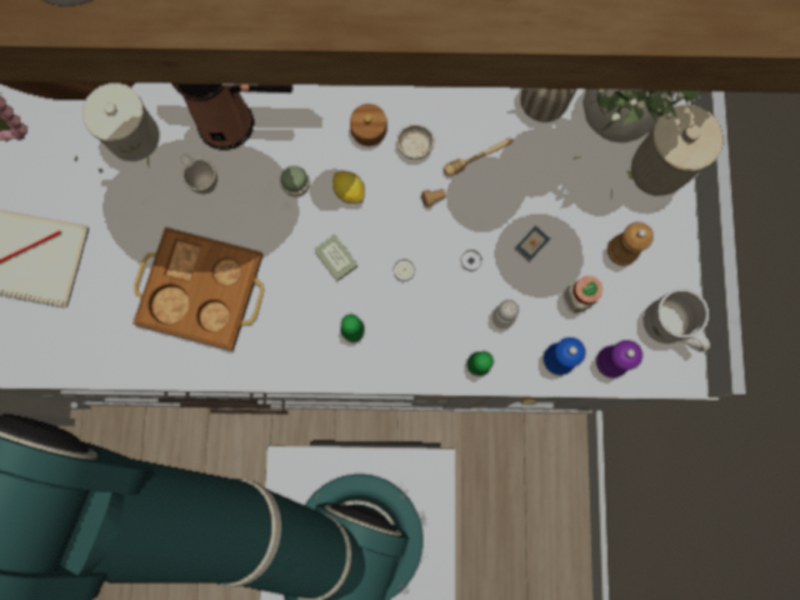

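View pics/scene0.png

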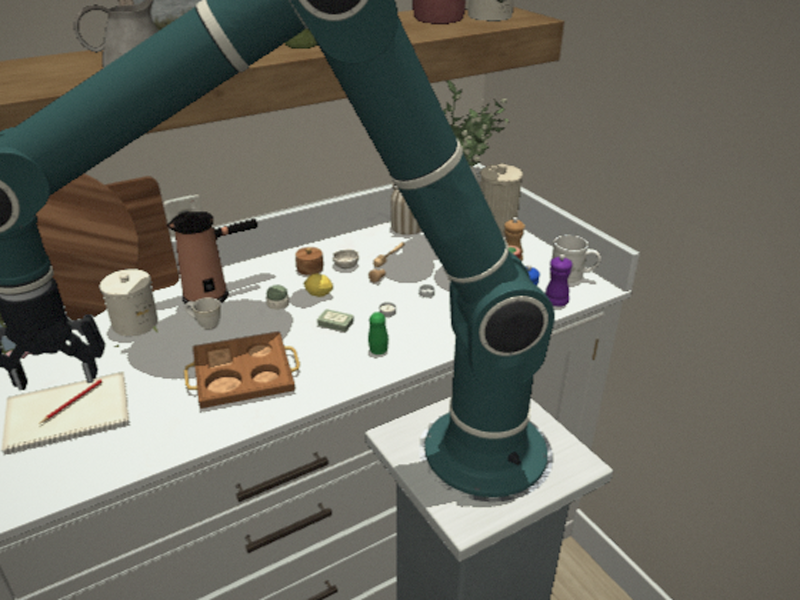

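The top view shows the caddy at (198,288), the wooden mill at (632,243), the salt shaker at (506,312), the matchbox at (533,243), the tin at (336,257), the spice jar at (585,292), and tealights at (404,270) and (471,260). The scene view confirms the layout. I'll zoom in to tell the tealights apart and fit the shapes.

Run:
```python
from h import *
import pickle
im=pickle.load(open("i0.pkl","rb"))["top"];p=np.array(im["pixels"])
a=cv2.resize(p[140:270,80:200],None,fx=4,fy=4,interpolation=cv2.INTER_CUBIC)[:520,:400]
b=cv2.resize(p[150:250,260:360],None,fx=4,fy=4,interpolation=cv2.INTER_CUBIC)
b=np.vstack([b,np.zeros((120,400,3),np.uint8)])
cv2.imwrite("pics/crop1.png",np.hstack([a,b]))
hsv=cv2.cvtColor(p,cv2.COLOR_BGR2HSV)
# caddy body
m=((hsv[...,1]>90)&(hsv[...,0]<25)).astype(np.uint8)*255
m[:150]=0;m[260:]=0
m2=cv2.morphologyEx(m,cv2.MORPH_OPEN,np.ones((7,7)))
for c in cv2.findContours(m2,cv2.RETR_EXTERNAL,cv2.CHAIN_APPROX_NONE)[0]:
    if cv2.contourArea(c)>80:
        r=cv2.minAreaRect(c);print(cv2.contourArea(c),r)
        if cv2.contourArea(c)>2000:
            W=np.array([ray(im,u,v,25)[:2] for u,v in c[:,0]],np.float32)
            print("caddy world",cv2.minAreaRect(W))
    # dark/coloured blobs otherwise
def blob(mask,x0,x1,y0,y1):
    q=np.zeros(mask.shape,np.uint8);q[y0:y1,x0:x1]=mask[y0:y1,x0:x1]*255
    cs=cv2.findContours(q,cv2.RETR_EXTERNAL,cv2.CHAIN_APPROX_NONE)[0]
    return max(cs,key=cv2.contourArea)
c=blob(hsv[...,2]<90,355,392,155,188)
W=np.array([ray(im,u,v,16)[:2] for u,v in c[:,0]],np.float32);print("matchbox",cv2.minAreaRect(W),cv2.minAreaRect(c))
for n,(u,v) in dict(tl1=(404,270),tl2=(471,260),tin=(336,257),salt=(506,310),jar=(588,288),millknob=(641,233),millbase=(625,250),greenA=(352,328),greenB=(481,363),blue=(570,350),purp=(627,352)).items():
    print(n,ray(im,u*.7,v*.7,{'salt':85,'jar':97,'millknob':120}.get(n,15)).round(1))
```

```text
4935.0 ((138.5076904296875, 201.63845825195312), (74.28681182861328, 71.6556396484375), 15.255118370056152)
caddy world ((413.49542236328125, 287.15533447265625), (183.99954223632812, 177.42173767089844), 76.13326263427734)
448.5 ((438.85400390625, 171.69027709960938), (19.849210739135742, 28.78605842590332), 48.8140754699707)
matchbox ((505.7112121582031, -292.6724548339844), (34.3541145324707, 56.5150260925293), 48.44524002075195) ((372.15472412109375, 170.05850219726562), (13.698781967163086, 21.500328063964844), 42.51044845581055)
tl1 [453.  -68.7  15. ]
tl2 [ 473.  -185.9   15. ]
tin [474.3  51.   15. ]
salt [ 372.3 -236.5   85. ]
jar [ 408.9 -369.2   97. ]
millknob [ 497.  -452.5  120. ]
millbase [ 495.8 -456.7   15. ]
greenA [348.9  19.3  15. ]
greenB [ 292.3 -202.7   15. ]
blue [ 317.2 -355.3   15. ]
purp [ 315.5 -452.8   15. ]
```

View pics/crop1.png

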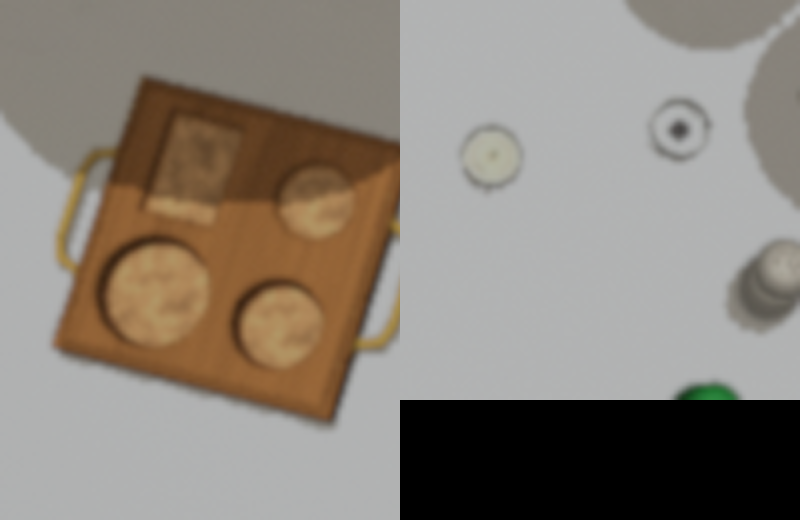

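In the crop, the left tealight at (490,157), which is (453,-69) in the world, has pale wax and is the fresh one. The right one, a hollow ring at (680,130), is burnt out. In the caddy the mill pocket is lower left and the salt pocket lower right, with the matchbox upper left and the tealight upper right. That puts the caddy's +x at about 76° in the world.

```bash
cat >> h.py <<'E'
from scipy.spatial.transform import Rotation as Ro
def plan(*wps):
    """waypoints (x,y,z,yaw deg of tool x): print turn (tool rotvec) then shift, in m"""
    s=robot.state();R=Ro.from_quat(s["orientation"]).as_matrix();p=np.array(s["ee_pos"])
    for x,y,z,yaw in wps:
        a=np.radians(yaw);X=np.array([np.cos(a),np.sin(a),0]);Z=np.array([0,0,-1.]);T=np.column_stack([X,np.cross(Z,X),Z])
        print("turn",Ro.from_matrix(R.T@T).as_rotvec().round(3),"shift",(T.T@(np.array([x,y,z])-p)/1000).round(4))
        R,p=T,np.array([x,y,z],float)
E
python3 -c "
from h import *
plan((413,287,180,166))"
```

```text
turn [-0.001  0.    -0.122] shift [-0.2525 -0.2664  0.026 ]
```

>>> step_arm(targets=[[[0,0,-0.122],[0,0,0],1],[[0,0,0],[-0.036,-0.038,0.004],1],[[0,0,0],[-0.036,-0.038,0.004],1],[[0,0,0],[-0.036,-0.038,0.004],1],[[0,0,0],[-0.036,-0.038,0.004],1],[[0,0,0],[-0.036,-0.038,0.004],1],[[0,0,0],[-0.036,-0.038,0.004],1],[[0,0,0],[-0.036,-0.038,0.004],1],[[0,0,0],[0,0,0],1],[[0,0,0],[0,0,0],1]])

```text
time: 1.4
ee_pos: [412.5, 288.5, 178.8]
orientation: [0.122, 0.993, 0.0, -0.0]
force: [0.9, -0.1, 0.0]
width: 1.003
grasp_force: 0.0
```

```bash
cat >> h.py <<'E'
def snap(name):
    import pickle
    im=robot.get_image("wrist");pickle.dump(im,open(name+".pkl","wb"))
    cv2.imwrite(f"pics/{name}.png",np.array(im["pixels"]));return im
E
python3 -c "
from h import *
im=snap('w1');s=robot.state();print(s['ee_pos'],s['orientation'],s['q'])
plan((413,287,180,166))
print(proj(im,[[413,287,25],s['ee_pos']]))"
```

```text
[412.24115487 289.13471301 178.78366507] [ 1.20820541e-01  9.92674323e-01  2.46049488e-04 -1.55798780e-04] [-0.7476029   0.25367871  0.08113972  1.98854524 -0.02669073  0.90021121
  0.67610082]
turn [ 0.    -0.     0.002] shift [-0.0013 -0.0019 -0.0012]
[[276.69023263 187.49783511]
 [278.81632685 244.82569825]]
```

View pics/w1.png

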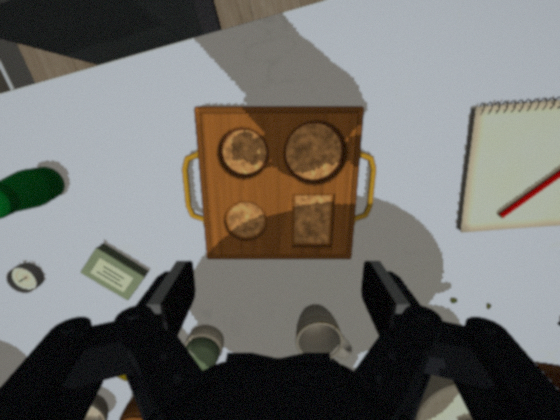

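The wrist view shows the caddy square at pixels (195,107) to (355,258), with the salt pocket at (243,152), mill at (315,150), tealight at (245,220) and matchbox at (313,220). The fresh tealight is at (25,278).

Run:
```python
from h import *
import pickle
im=pickle.load(open("w1.pkl","rb"));p=np.array(im["pixels"]);hsv=cv2.cvtColor(p,cv2.COLOR_BGR2HSV)
m=((hsv[...,1]>75)&(hsv[...,0]<22)&(hsv[...,2]>35)).astype(np.uint8)*255;m[262:]=0;m[:100]=0
m=cv2.morphologyEx(m,cv2.MORPH_OPEN,np.ones((9,9)))
c=max(cv2.findContours(m,cv2.RETR_EXTERNAL,cv2.CHAIN_APPROX_NONE)[0],key=cv2.contourArea)
W=np.array([ray(im,u,v,26)[:2] for u,v in c[:,0]],np.float32)
(C,sz,ang)=cv2.minAreaRect(W);print(C,sz,ang,cv2.boundingRect(c))
# cork floors brighter/less saturated
C=np.array(C);
for a in (76,):
    th=np.radians(ang if 45<ang<100 else ang+90)
    X=np.array([np.cos(th),np.sin(th)]);Y=np.array([-X[1],X[0]])
    print("x axis",np.degrees(th))
    for n,(x,y,fz) in dict(mill=(40,40,6),salt=(-40,40,6),match=(40,-40,16),tea=(-40,-40,16)).items():
        P=C+x*X+y*Y; print(n,P.round(1),"px rim",proj(im,[[*P,24],[*P,fz]]).round(1).tolist())
# fresh tealight in this view
print("tea",ray(im,25,277,15))
```

```text
(414.6634521484375, 289.0323181152344) (177.4849853515625, 175.31712341308594) 76.14167785644531 (195, 107, 167, 152)
x axis 76.14167785644531
mill [385.4 337.4] px rim [[315.2, 152.9], [313.3, 150.9]]
salt [366.2 259.8] px rim [[242.4, 152.9], [244.2, 150.9]]
match [463.1 318.3] px rim [[312.5, 221.1], [311.8, 218.7]]
tea [443.9 240.6] px rim [[245.0, 221.1], [245.7, 218.7]]
tea [453.13541248 -59.8019314   15.        ]
```

```bash
python3 -c "
from h import *
plan((453,-66,120,166))"
```

```text
turn [ 0.    -0.     0.002] shift [-0.1255 -0.3347  0.0588]
```

>>> step_arm(targets=[[[0,0,0],[-0.0157,-0.0418,0],1],[[0,0,0],[-0.0157,-0.0418,0],1],[[0,0,0],[-0.0157,-0.0418,0],1],[[0,0,0],[-0.0157,-0.0418,0],1],[[0,0,0],[-0.0157,-0.0418,0],1],[[0,0,0],[-0.0157,-0.0418,0],1],[[0,0,0],[-0.0157,-0.0418,0.029],1],[[0,0,0],[-0.0157,-0.0418,0.03],1],[[0,0,0],[0,0,0],1],[[0,0,0],[0,0,0],1]])

```text
time: 2.7
ee_pos: [454.4, -65.2, 119.8]
orientation: [0.121, 0.993, 0.0, -0.0]
force: [0.2, 0.2, -0.1]
width: 0.996
grasp_force: 0.0
```

```bash
cat >> h.py <<'E'
def around(im,xy,z,test,r=60):
    """largest blob satisfying test(hsv) near expected world point -> world xy contour at height z"""
    u,v=proj(im,[[*xy,z]])[0].astype(int);hsv=cv2.cvtColor(np.array(im["pixels"]),cv2.COLOR_BGR2HSV).astype(int)
    m=np.zeros(hsv.shape[:2],np.uint8);y0,x0=max(v-r,0),max(u-r,0);m[y0:v+r,x0:u+r]=test(hsv)[y0:v+r,x0:u+r]*255
    m=cv2.morphologyEx(m,cv2.MORPH_CLOSE,np.ones((3,3)))
    cs=[c for c in cv2.findContours(m,cv2.RETR_EXTERNAL,cv2.CHAIN_APPROX_NONE)[0] if cv2.contourArea(c)>60]
    c=min(cs,key=lambda c:abs(cv2.pointPolygonTest(c,(float(u),float(v)),True)) if cv2.pointPolygonTest(c,(float(u),float(v)),False)<0 else 0)
    return c,np.array([ray(im,a,b,z)[:2] for a,b in c[:,0]],np.float32)
E
python3 -c "
from h import *
im=snap('w2');print(robot.state()['ee_pos'])
print(proj(im,[453,-66,15]))
h=cv2.cvtColor(np.array(im['pixels']),cv2.COLOR_BGR2HSV)
u,v=proj(im,[453,-66,15])[0].astype(int);print(h[v-30:v+35:4,u].tolist())
"
```

```text
[454.66343529 -64.91916496 120.17580326]
[[276.77149198 197.72254193]]
[[15, 16, 97], [25, 16, 97], [17, 18, 99], [18, 19, 68], [26, 39, 98], [30, 37, 139], [42, 26, 149], [29, 38, 142], [23, 48, 107], [31, 38, 141], [49, 19, 144], [36, 25, 144], [45, 19, 110], [107, 14, 124], [103, 20, 153], [106, 18, 153], [101, 18, 152]]
```

View pics/w2.png

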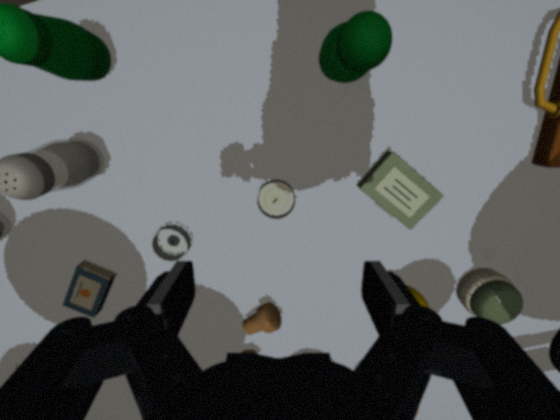

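The fresh tealight with its wick is at pixel (276,199), which agrees with (453,-66). The burnt one is at (172,241), the matchbox at (88,290) and the tin at (402,190). I'll grip the tealight by its upper rim.

>>> step_arm(targets=[[[0,0,0],[0.0014,-0.0015,0.04],1],[[0,0,0],[0,0,0.04],1],[[0,0,0],[0,0,0.026],1],[[0,0,0],[0,0,0.01],1],[[0,0,0],[0,0,0],0.7],[[0,0,0],[0,0,0],0.4],[[0,0,0],[0,0,0],0.3],[[0,0,0],[0,0,0],0.3],[[0,0,0],[0,0,0],0.3],[[0,0,0],[0,0,0],0.3]], squeeze=25)

```text
time: 4.0
ee_pos: [452.3, -67.9, 3.9]
orientation: [0.122, 0.993, 0.0, 0.0]
force: [-0.3, -0.5, 0.4]
width: 0.295
grasp_force: 0.0
```

```bash
python3 -c "
from h import *
im=snap('w3');print(robot.state()['ee_pos'],robot.state()['force'])
cv2.imwrite('pics/w3.png',cv2.resize(np.array(im['pixels'])[150:330,170:390],None,fx=3,fy=3))"
```

```text
[452.27365289 -67.95139387   3.82021509] [-0.11149092 -0.13701965  0.7181981 ]
```

View pics/w3.png

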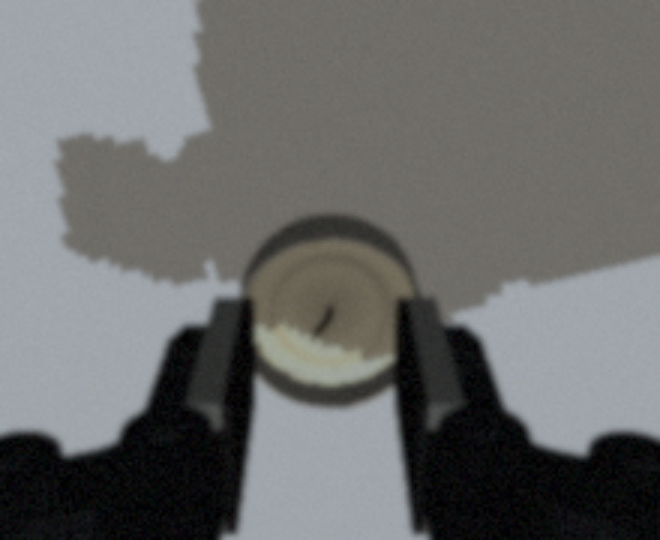

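The tealight at crop pixel (328,310) sits between the pads, whose inner edges are at x=250 and 400. The fingers stopped at the commanded 0.3 without any force, so I'll close further.

>>> step_arm(targets=[[[0,0,0],[0,0,0],0.2],[[0,0,0],[0,0,0],0.1],[[0,0,0],[0,0,0],0],[[0,0,0],[0,0,0],0]])

```text
time: 4.55
ee_pos: [452.3, -67.9, 3.8]
orientation: [0.122, 0.993, 0.0, 0.0]
force: [0.0, 0.0, 0.4]
width: -0.001
grasp_force: 0.0
```

```bash
python3 -c "
from h import *
im=snap('w4');s=robot.state();print(proj(im,[s['ee_pos'],[453,-66,15]]))
cv2.imwrite('pics/w4.png',cv2.resize(np.array(im['pixels'])[150:330,170:390],None,fx=3,fy=3))"
```

```text
[[277.98012435 245.46940755]
 [281.43395801 254.03248156]]
```

View pics/w4.png

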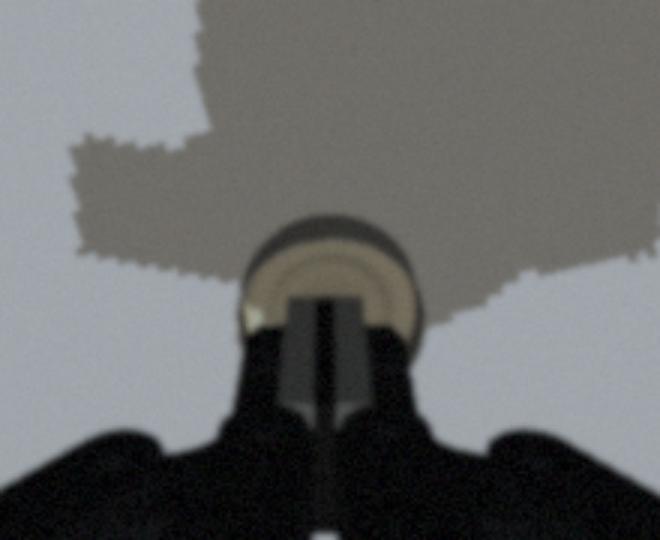

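The fingers shut just above the wax, so the tips sit higher than the TCP reading suggests. I'll probe gently downward to measure the offset.

>>> step_arm(targets=[[[0,0,0],[0,0,0.0015],0],[[0,0,0],[0,0,0.0015],0],[[0,0,0],[0,0,0],0]])

```text
time: 4.97
ee_pos: [452.1, -67.9, 0.6]
orientation: [0.122, 0.993, -0.0, -0.0]
force: [-0.7, -0.2, -0.3]
width: 0.001
grasp_force: 0.0
```

>>> step_arm(targets=[[[0,0,0],[0,0,0.0015],0],[[0,0,0],[0,0,0.0015],0],[[0,0,0],[0,0,0],0]])

```text
time: 5.35
ee_pos: [452.2, -68.0, -2.3]
orientation: [0.122, 0.993, -0.0, -0.0]
force: [0.6, 0.3, -0.1]
width: -0.002
grasp_force: 0.0
```

>>> step_arm(targets=[[[0,0,0],[0,0,0.0015],0],[[0,0,0],[0,0,0.0015],0],[[0,0,0],[0,0,0],0]])

```text
time: 5.72
ee_pos: [452.2, -68.0, -5.3]
orientation: [0.122, 0.993, -0.0, -0.0]
force: [0.7, -0.7, -0.2]
width: 0.002
grasp_force: 0.0
```

```bash
python3 -c "
from h import *
im=snap('w5');s=robot.state();print(s['q'],s['tau'],proj(im,[s['ee_pos']]))
# joint-chain independent check: image of top cam
t=robot.get_image('top');u,v=proj(t,[s['ee_pos']])[0].astype(int);print(u,v)
a=cv2.resize(np.array(im['pixels'])[170:330,190:370],(540,480));b=cv2.resize(np.array(t['pixels'])[v-48:v+48,u-25:u+25],(250,480))
cv2.imwrite('pics/w5.png',np.hstack([a,b]))"
```

```text
[-0.11542197  0.51829551  0.22822298  2.20230404 -0.2629781   0.44580793
  1.6488811 ] [ 1.91372623e-03 -4.18881083e+01  2.76117772e+00 -1.19062606e+01
  3.64568456e-03 -1.15726689e-03  1.52885281e-03] [[277.96400268 245.58010618]]
282 191
```

View pics/w5.png

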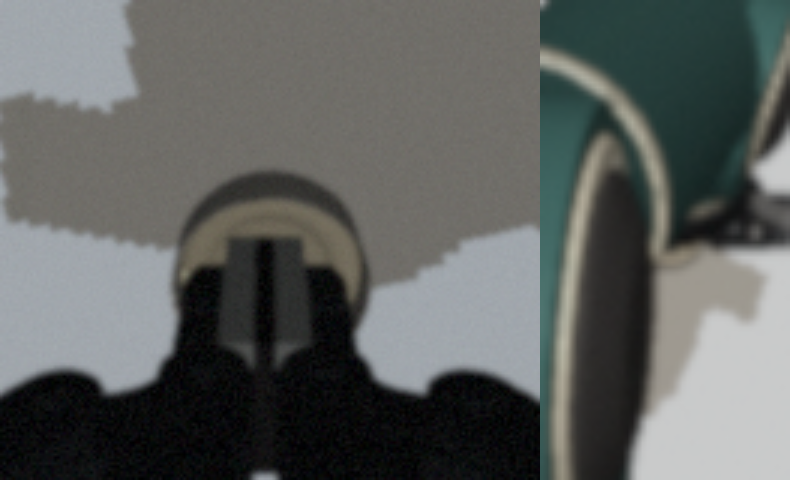

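The tips at crop pixel (265,237) still haven't touched the wax. I'll work out whether the offset lies between tip and TCP or in the z reading, using the tip pixel and the tealight's apparent size.

Run:
```python
from h import *
import pickle
im=pickle.load(open("w5.pkl","rb"));s=robot.state();R=Ro.from_quat(s["orientation"]).as_matrix();p=np.array(s["ee_pos"])
for d in (0,5,10,15,20,25):
    print(d,proj(im,[p+R@[x,0,-d] for x in(-11,0,11)]).round(1).tolist())
# tealight rim widths at heights
for n in("w2","w5"):
    i=pickle.load(open(n+".pkl","rb"))
    for z in(15,5,0,-5,-15):
        q=proj(i,[[453+19*np.cos(a),-66+19*np.sin(a),z] for a in np.linspace(0,6.28,40)]);print(n,z,np.ptp(q,axis=0).round(1),q.mean(0).round(1))
i=pickle.load(open("w2.pkl","rb"))
c,W=around(i,(453,-66),15,lambda h:(h[...,1]>24)&(h[...,0]>15)&(h[...,0]<60),40);print(cv2.boundingRect(c),cv2.minEnclosingCircle(W))
```

```text
0 [[278.0, 261.3], [278.0, 245.7], [278.1, 229.5]]
5 [[278.0, 265.1], [278.0, 249.2], [278.1, 232.7]]
10 [[278.0, 269.2], [278.0, 252.9], [278.1, 236.0]]
15 [[278.0, 273.5], [278.0, 256.9], [278.1, 239.5]]
20 [[278.0, 278.1], [278.0, 261.0], [278.1, 243.3]]
25 [[278.0, 282.9], [278.0, 265.5], [278.1, 247.2]]
w2 15 [38.9 37.5] [276.9 198. ]
w2 5 [37.7 36.4] [276.9 195.2]
w2 0 [37.1 35.8] [276.9 193.9]
w2 -5 [36.5 35.3] [276.9 192.6]
w2 -15 [35.4 34.3] [277.  190.2]
w5 15 [67.1 60.1] [281.8 261.8]
w5 5 [63.5 57.4] [281.6 253.7]
w5 0 [61.8 56.1] [281.5 249.9]
w5 -5 [60.2 54.8] [281.4 246.4]
w5 -15 [57.2 52.5] [281.3 239.8]
(258, 180, 34, 35) ((452.2423400878906, -68.27676391601562), 18.449495315551758)
```

>>> step_arm(targets=[[[0,0,0],[0,0,0.0015],0],[[0,0,0],[0,0,0.0015],0],[[0,0,0],[0,0,0],0]])

```text
time: 6.2
ee_pos: [452.1, -67.9, -8.4]
orientation: [0.122, 0.993, 0.0, -0.0]
force: [0.3, 0.3, -0.5]
width: 0.002
grasp_force: 0.0
```

>>> step_arm(targets=[[[0,0,0],[0,0,0.0015],0],[[0,0,0],[0,0,0.0015],0],[[0,0,0],[0,0,0],0]])

```text
time: 6.58
ee_pos: [452.1, -67.9, -11.4]
orientation: [0.122, 0.993, 0.0, -0.0]
force: [0.1, -0.4, -0.1]
width: 0.002
grasp_force: 0.0
```

>>> step_arm(targets=[[[0,0,0],[0,0,0.001],0],[[0,0,0],[0,0,0.001],0],[[0,0,0],[0,0,0.001],0],[[0,0,0],[0,0,0],0]])

```text
time: 7.08
ee_pos: [452.2, -67.9, -14.3]
orientation: [0.122, 0.993, 0.0, -0.0]
force: [0.2, -1.2, -0.2]
width: 0.001
grasp_force: 0.0
```

>>> step_arm(targets=[[[0,0,0],[0,0,0.001],0],[[0,0,0],[0,0,0.001],0],[[0,0,0],[0,0,0.001],0],[[0,0,0],[0,0,0],0]])

```text
time: 7.58
ee_pos: [452.3, -67.9, -17.3]
orientation: [0.122, 0.993, 0.0, -0.0]
force: [-0.2, -0.2, -0.7]
width: 0.0
grasp_force: 0.0
```

```bash
python3 -c "
from h import *
im=snap('w6');s=robot.state();print(s['force'],s['ee_pos'],s['width'])
t=robot.get_image('scene');u,v=proj(t,[s['ee_pos']])[0].astype(int);print(u,v)
a=cv2.resize(np.array(im['pixels'])[170:330,190:350],(480,480));b=cv2.resize(np.array(t['pixels'])[v-50:v+30,u-26:u+27],(318,480))
cv2.imwrite('pics/w6.png',np.hstack([a,b]))"
```

```text
[0.97354381 0.21705176 0.59476888] [452.23302076 -67.92547175 -17.26657403] 0.0025354110853048626
272 223
```

View pics/w6.png

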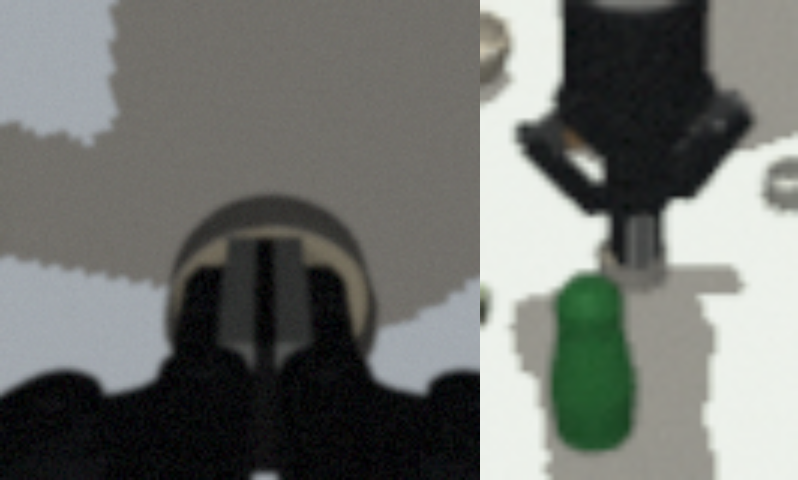

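The scene crop puts the fingertips at (636,262), right at the tealight's top, while the reported TCP projects to (636,300). So the tips really sit about 25–30 mm behind the reported TCP, and I'll use that empirically: open, go lower and close.

>>> step_arm(targets=[[[0,0,0],[0,0,0],0.9],[[0,0,0],[0,0,0],0.9],[[0,0,0],[0,0,0],0.9],[[0,0,0],[-0.002,0,0.004],0.9],[[0,0,0],[-0.001,0,0.004],0.9],[[0,0,0],[0,0,0],0.7],[[0,0,0],[0,0,0],0.5],[[0,0,0],[0,0,0],0.3],[[0,0,0],[0,0,0],0.3],[[0,0,0],[0,0,0],0.3]], squeeze=25)

```text
time: 8.93
ee_pos: [455.7, -68.4, -20.2]
orientation: [0.122, 0.993, 0.002, 0.001]
force: [-16.2, 2.0, 72.0]
width: 0.124
grasp_force: 69.0
```

>>> step_arm(targets=[[[0,0,0],[0,0,-0.004],0.3],[[0,0,0],[0,0,-0.004],0.4],[[0,0,0],[0,0,0],0.4]])

```text
time: 9.3
ee_pos: [455.0, -68.8, -17.3]
orientation: [0.122, 0.993, -0.0, -0.0]
force: [0.2, 0.5, 0.3]
width: 0.127
grasp_force: 52.7
```

```bash
python3 -c "
from h import *
im=snap('w7');s=robot.state();print(s['force'],s['ee_pos'],s['width'],s['grasp_force'])
t=robot.get_image('scene');u,v=proj(t,[s['ee_pos']])[0].astype(int);print(u,v)
a=cv2.resize(np.array(im['pixels'])[170:330,190:350],(480,480));b=cv2.resize(np.array(t['pixels'])[v-50:v+30,u-26:u+27],(318,480),interpolation=cv2.INTER_NEAREST)
cv2.imwrite('pics/w7.png',np.hstack([a,b]))"
```

```text
[-0.1863401  -0.46778083 -0.03727509] [454.81830704 -68.76279296 -17.60449104] 0.1236660005393338 52.69915639492628
271 223
```

View pics/w7.png

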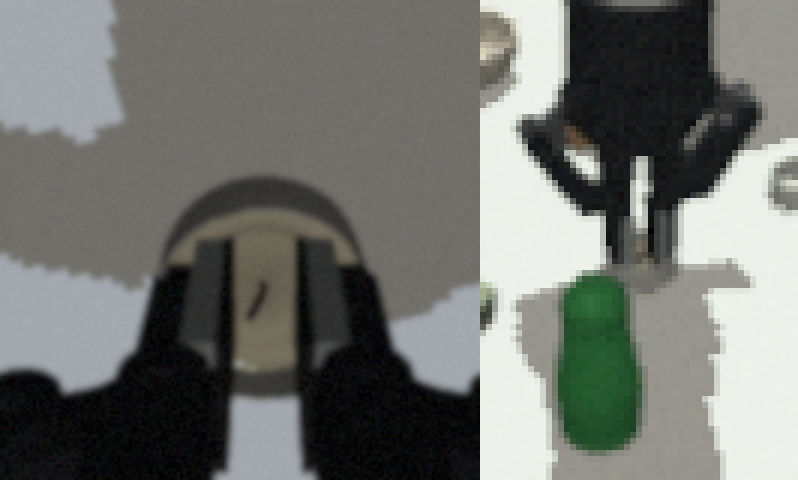

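The pads are jammed inside the cup, pushing outward on the rim; the gap shows at crop x 230–297. The tips had dropped into the cup before I opened. I'll close to free them, rise, open above, then come down around the outside.

>>> step_arm(targets=[[[0,0,0],[0,0,0],0],[[0,0,0],[0,0,0],0],[[0,0,0],[0,0,-0.015],0],[[0,0,0],[0,0,-0.015],0],[[0,0,0],[0,0,0],0.5],[[0,0,0],[0,0,0],1],[[0,0,0],[0,0,0],1],[[0,0,0],[0,0,0],1]])

```text
time: 10.4
ee_pos: [454.9, -68.7, 12.5]
orientation: [0.122, 0.993, -0.0, -0.0]
force: [0.7, 0.0, 0.2]
width: 0.845
grasp_force: 0.0
```

```bash
python3 -c "
from h import *
im=snap('w8');s=robot.state();print(s['force'],s['ee_pos'],s['width'])
for z in (15,5,-5): 
  for t in (lambda h:(h[...,1]>24)&(h[...,0]>15)&(h[...,0]<60)&(h[...,2]>60),):
    c,W=around(im,(455,-68),z,t,45);print(z,cv2.boundingRect(c),cv2.minEnclosingCircle(c),cv2.minEnclosingCircle(W))
"
```

```text
[-0.39979399  0.62311723 -0.22039534] [454.94070697 -68.66043361  12.49628146] 0.925719173013421
15 (249, 217, 60, 51) ((277.9482727050781, 241.45924377441406), 30.159040451049805) ((451.5506591796875, -68.05859375), 18.896507263183594)
5 (249, 217, 60, 51) ((277.9482727050781, 241.45924377441406), 30.159040451049805) ((456.0330505371094, -69.17707824707031), 20.047657012939453)
-5 (249, 217, 60, 51) ((277.9482727050781, 241.45924377441406), 30.159040451049805) ((460.51544189453125, -70.2955093383789), 21.19875144958496)
```

>>> step_arm(targets=[[[0,0,0],[0,0,0.0125],1],[[0,0,0],[0,0,0.013],1],[[0,0,0],[0,0,0.013],1],[[0,0,0],[0,0,0],1],[[0,0,0],[0,0,0],0.7]])

```text
time: 11.08
ee_pos: [455.1, -68.8, -25.9]
orientation: [0.122, 0.993, -0.0, -0.0]
force: [-1.2, 0.7, 0.4]
width: 0.82
grasp_force: 0.0
```

```bash
python3 -c "
from h import *
im=snap('w9');s=robot.state();print(s['force'],s['ee_pos'],s['width'])
t=robot.get_image('scene');u,v=proj(t,[s['ee_pos']])[0].astype(int);print(u,v)
a=cv2.resize(np.array(im['pixels'])[170:330,190:350],(480,480));b=cv2.resize(np.array(t['pixels'])[v-50:v+30,u-26:u+27],(318,480),interpolation=cv2.INTER_NEAREST)
cv2.imwrite('pics/w9.png',np.hstack([a,b]))"
```

```text
[-0.55606113 -1.14111577  0.23654505] [455.36596756 -68.75322254 -25.60341292] 0.7342072889732876
271 225
```

View pics/w9.png

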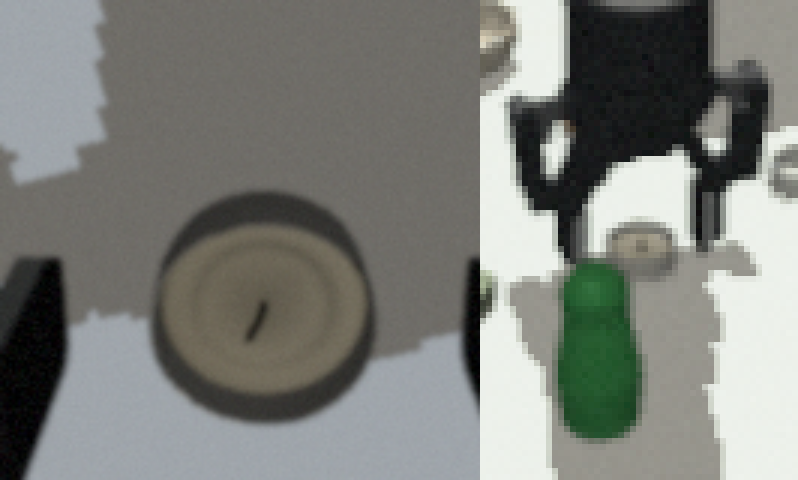

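The tealight is centred between the open fingers, with its rim at crop (265,308) and the pad edges at x=65 and 465. The tips are at about mid-height of the cup, so I'll close and lift.

>>> step_arm(targets=[[[0,0,0],[0,0,0],0.5],[[0,0,0],[0,0,0],0.3],[[0,0,0],[0,0,0],0.3],[[0,0,0],[0,0,0],0.3],[[0,0,0],[0,0,0],0.3]], squeeze=25)

```text
time: 11.8
ee_pos: [455.6, -68.6, -25.2]
orientation: [0.122, 0.993, 0.0, 0.0]
force: [-1.3, 0.2, 6.1]
width: 0.423
grasp_force: 24.8
```

>>> step_arm(targets=[[[0,0,0],[0,0,-0.03],0.3],[[0,0,0],[0,0,-0.04],0.3],[[0,0,0],[0,0,-0.03],0.3],[[0,0,0],[0,0,0],0.3]])

```text
time: 12.3
ee_pos: [456.9, -68.6, 76.2]
orientation: [0.122, 0.993, 0.0, 0.002]
force: [-0.1, 0.2, -0.5]
width: 0.424
grasp_force: 25.5
```

```bash
python3 -c "
from h import *
s=robot.state();print(s['width'],s['grasp_force'],s['force'])
plan((446,240,75,166))"
```

```text
0.4238006914394702 25.514515253099148 [-0.12581424  0.1925367  -0.50020936]
turn [0.001 0.005 0.001] shift [0.0853 0.2968 0.0012]
```

>>> step_arm(targets=[[[0,0,0],[0.0122,0.0424,0],0.3],[[0,0,0],[0.0122,0.0424,0],0.3],[[0,0,0],[0.0122,0.0424,0],0.3],[[0,0,0],[0.0122,0.0424,0],0.3],[[0,0,0],[0.0122,0.0424,0],0.3],[[0,0,0],[0.0122,0.0424,0],0.3],[[0,0,0],[0.0122,0.0424,0],0.3],[[0,0,0],[0,0,0],0.3],[[0,0,0],[0,0,0],0.3]])

```text
time: 13.42
ee_pos: [443.3, 238.9, 73.3]
orientation: [0.122, 0.993, -0.001, -0.001]
force: [-0.1, -1.0, -0.4]
width: 0.424
grasp_force: 25.5
```

```bash
python3 -c "
from h import *
im=snap('w10');s=robot.state();print(s['ee_pos'],s['orientation'],s['width'])
p=np.array(im['pixels'])
h=cv2.cvtColor(p,cv2.COLOR_BGR2HSV)
print('TCP px',proj(im,[s['ee_pos']]),'rim',proj(im,[443.9,240.6,24]),'floor',proj(im,[443.9,240.6,16]))
cv2.imwrite('pics/w10.png',p)"
```

```text
[443.61084944 238.40288743  73.51646568] [ 1.22349802e-01  9.92486573e-01 -8.00666616e-04 -5.35974372e-04] 0.4276976672120878
TCP px [[277.32081303 246.26125743]] rim [[280.33611932 218.80901003]] floor [[280.27680712 215.44005531]]
```

View pics/w10.png

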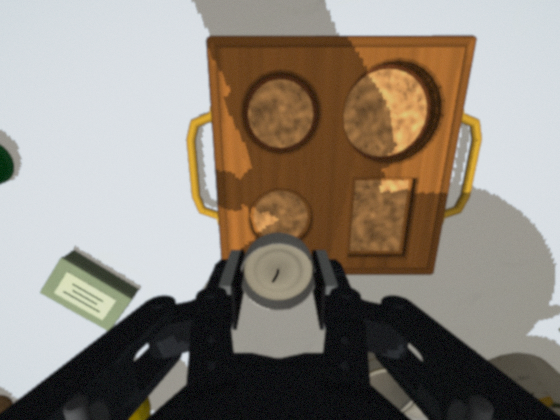

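The wrist view shows the tealight held at (278,270), its pocket at (280,215), the salt pocket at (281,111), the mill pocket at (392,111) and the matchbox pocket at (380,217). I'll find the caddy's pose relative to the hand from its known square outline, which avoids the suspect height reading.

```bash
cat >> h.py <<'E'
def edge(g,pts):
    """sub-pixel strongest gradient line fit: pts = (a,b) ends; searches +-7 px along the normal"""
    a,b=map(np.array,pts);d=(b-a)/np.linalg.norm(b-a);n=np.array([-d[1],d[0]]);out=[]
    for t in np.linspace(0.05,0.95,40):
        q=a+t*(b-a);s=np.arange(-7,7.01,.5);P=(q+s[:,None]*n).astype(np.float32)
        v=cv2.remap(g,P[:,0].copy(),P[:,1].copy(),cv2.INTER_LINEAR).ravel().astype(float)
        k=np.argmax(abs(np.gradient(v)));out.append(q+s[k]*n)
    vx,vy,x,y=cv2.fitLine(np.array(out,np.float32),cv2.DIST_HUBER,0,.01,.01).ravel()
    return np.cross([x,y,1],[x+vx*100,y+vy*100,1])
def X(l,m):
    p=np.cross(l,m);return p[:2]/p[2]
def caddy_pnp(im,T,L,B,Rr):
    """four edges as end-pixel pairs -> R,t of caddy frame in camera (image bottom = caddy -y, right = +x)"""
    g=cv2.GaussianBlur(cv2.split(np.array(im["pixels"]))[0],(3,3),0)
    l=[edge(g,e) for e in(T,L,B,Rr)]
    c=np.array([X(l[0],l[1]),X(l[0],l[3]),X(l[2],l[3]),X(l[2],l[1])])
    o=np.array([[-90,90,26],[90,90,26],[90,-90,26],[-90,-90,26]],float)
    ok,r,t=cv2.solvePnP(o,c,K(im),None,flags=cv2.SOLVEPNP_IPPE)
    e=cv2.projectPoints(o,r,t,K(im),None)[0][:,0]-c
    print("corners",c.round(1).tolist(),"reproj",abs(e).max().round(2))
    return cv2.Rodrigues(r)[0],t.ravel()
E
python3 - <<'E'
from h import *
import pickle
im=pickle.load(open("w10.pkl","rb"));s=robot.state()
Rc,tc=caddy_pnp(im,((210,37),(474,37)),((208,45),(219,225)),((345,273),(430,273)),((474,42),(434,270)))
Rw=cv2.Rodrigues(np.array(im["rvec"],float))[0];tw=np.array(im["tvec"]).ravel()
C=Rw.T@(tc-tw);print("caddy origin world (per wrist calib)",C.round(1)); RR=Rw.T@Rc;print(RR.round(3))
ok=K(im)
# tealight ellipse: sized depth
Rt=Ro.from_quat(s["orientation"]).as_matrix()
for (u,v,w) in((278,270,72),(279,268,70)):
    D=ok[0,0]*38/w; q=np.linalg.inv(ok)@[u,v,1]*D
    W=Rw.T@(q-tw);print("tealight rim centre world",W.round(1),"in tool",(Rt.T@(W-s["ee_pos"])).round(1),"in caddy",(Rc.T@(q-tc)).round(1))
E
```

```text
corners [[205.5, 35.5], [476.7, 35.5], [432.7, 273.4], [222.2, 276.2]] reproj 266.24
caddy origin world (per wrist calib) [416.7 290.   48.7]
[[ 0.245  0.926  0.288]
 [ 0.969 -0.222 -0.109]
 [-0.037  0.306 -0.951]]
tealight rim centre world [442.7 239.1 104.5] in tool [  1.1   0.4 -31. ] in caddy [-45.   52.4 -40.1]
tealight rim centre world [444.  239.4 100.3] in tool [ -0.1   1.  -26.8] in caddy [-44.3  52.3 -35.8]
```

```bash
sed -i 's/SOLVEPNP_IPPE/SOLVEPNP_SQPNP/' h.py
python3 - <<'E'
from h import *
import pickle
s=robot.state()
def go(n,*e):
    im=pickle.load(open(n+".pkl","rb"))
    Rc,tc=caddy_pnp(im,*e)
    Rw=cv2.Rodrigues(np.array(im["rvec"],float))[0];tw=np.array(im["tvec"]).ravel()
    print("caddy origin world",(Rw.T@(tc-tw)).round(1)); print((Rw.T@Rc).round(3).tolist());return im,Rc,tc,Rw,tw
go("w1",((198,107),(362,107)),((196,110),(207,255)),((210,258),(352,258)),((363,110),(354,255)))
im,Rc,tc,Rw,tw=go("w10",((210,37),(474,37)),((208,45),(219,225)),((345,273),(430,273)),((474,42),(434,270)))
ok=K(im);Rt=Ro.from_quat(s["orientation"]).as_matrix()
for (u,v,w) in((278,270,72),(279,268,70)):
    D=ok[0,0]*38/w; q=np.linalg.inv(ok)@[u,v,1]*D
    print("tealight rim in caddy",(Rc.T@(q-tc)).round(1))
W=Rw.T@(np.array([[*(Rc@[x,y,z]+tc)] for x,y,z in((40,40,6),(-40,40,6),(40,-40,16),(-40,-40,16))])-tw).T
print(W.T.round(1))
E
```

```text
corners [[193.5, 105.1], [363.6, 106.7], [350.7, 258.5], [207.0, 258.5]] reproj 0.71
caddy origin world [415.8 288.7  -5.4]
[[0.241, -0.971, 0.003], [0.971, 0.241, 0.003], [-0.004, 0.002, 1.0]]
corners [[205.5, 35.5], [476.7, 35.5], [432.7, 273.4], [222.2, 276.2]] reproj 0.21
caddy origin world [416.  288.9  -3.5]
[[0.237, -0.972, 0.008], [0.971, 0.237, 0.019], [-0.021, 0.004, 1.0]]
tealight rim in caddy [-44.2 -37.3 107.3]
tealight rim in caddy [-43.6 -38.5 103.1]
[[386.7 337.3   1.9]
 [367.7 259.6   3.5]
 [464.5 318.5  11.6]
 [445.5 240.8  13.2]]
```

>>> step_arm(targets=[[[0,0,0],[-0.0015,0.003,0.02],0.3],[[0,0,0],[0,0,0.025],0.3],[[0,0,0],[0,0,0.02],0.3],[[0,0,0],[0,0,0.008],0.3],[[0,0,0],[0,0,0],0.3]])

```text
time: 14.1
ee_pos: [446.2, 241.4, 1.0]
orientation: [0.122, 0.992, -0.0, -0.0]
force: [0.5, -0.0, -0.6]
width: 0.427
grasp_force: 25.5
```

>>> step_arm(targets=[[[0,0,0],[0,0,0.002],0.3],[[0,0,0],[0,0,0.002],0.3],[[0,0,0],[0,0,0.002],0.3],[[0,0,0],[0,0,0.001],0.3],[[0,0,0],[0,0,0],0.3]])

```text
time: 14.72
ee_pos: [447.0, 243.1, -2.0]
orientation: [0.122, 0.993, 0.001, 0.0]
force: [-8.5, -6.0, 34.1]
width: 0.424
grasp_force: 47.2
```

>>> step_arm(targets=[[[0,0,0],[0,0,-0.005],0.3],[[0,0,0],[0,0,0],0.3],[[0,0,0],[0,0,0],0.5],[[0,0,0],[0,0,0],0.7],[[0,0,0],[0,0,0],0.8],[[0,0,0],[0,0,0],0.8],[[0,0,0],[0,0,-0.03],0.8],[[0,0,0],[0,0,-0.04],1],[[0,0,0],[0.03,0,-0.04],1],[[0,0,0],[0.03,0,0],1],[[0,0,0],[0,0,0],1]])

```text
time: 16.1
ee_pos: [386.0, 257.8, 109.7]
orientation: [0.12, 0.993, 0.0, -0.0]
force: [0.4, -1.0, 0.5]
width: 0.998
grasp_force: 0.0
```

Run:
```python
from h import *
im=snap('w11');s=robot.state();print(s['ee_pos'])
h=cv2.cvtColor(np.array(im['pixels']),cv2.COLOR_BGR2HSV).astype(int)
ct=np.array([445,240.8])
for z in(31,24,16):print(z,proj(im,[445,240.8,z]).round(1))
c=proj(im,[[416+.24*x-.97*y,289+.97*x+.24*y,24] for x,y in((-90,90),(90,90),(90,-90),(-90,-90))]);print(c.round(0).tolist())
u,v=proj(im,[445,240.8,28])[0].astype(int)
print(h[v-40:v+40:4,u].tolist());print(h[v,u-40:u+40:4].tolist())
```

```text
[387.44111317 257.40761852 109.53291613]
31 [[275.2 268.3]]
24 [[275.3 264.7]]
16 [[275.3 260.7]]
[[216.0, 127.0], [430.0, 128.0], [401.0, 308.0], [227.0, 308.0]]
[[15, 188, 144], [15, 199, 146], [14, 191, 147], [15, 190, 145], [15, 150, 100], [20, 13, 57], [51, 13, 139], [33, 31, 180], [36, 34, 182], [27, 43, 178], [25, 40, 160], [22, 55, 106], [19, 53, 130], [20, 49, 124], [23, 15, 67], [14, 152, 72], [15, 190, 83], [15, 167, 87], [15, 205, 82], [13, 178, 73]]
[[14, 178, 142], [15, 187, 146], [14, 182, 133], [14, 180, 142], [15, 187, 82], [15, 157, 148], [19, 45, 135], [37, 25, 183], [32, 38, 181], [38, 33, 183], [25, 40, 160], [23, 49, 104], [20, 47, 119], [20, 48, 123], [23, 49, 124], [23, 45, 114], [15, 155, 64], [14, 175, 83], [15, 192, 81], [15, 206, 78]]
```

Run:
```python
from h import *
import pickle
im=pickle.load(open("w11.pkl","rb"));p=np.array(im['pixels'])
h=cv2.cvtColor(p,cv2.COLOR_BGR2HSV)
m=np.zeros(h.shape[:2],np.uint8);m[225:300,235:315]=(h[225:300,235:315,1]<75)*255
c=max(cv2.findContours(m,cv2.RETR_EXTERNAL,cv2.CHAIN_APPROX_NONE)[0],key=cv2.contourArea);print(cv2.boundingRect(c),cv2.fitEllipse(c))
for z in(31,38): print(z,cv2.fitEllipse(np.array([ray(im,a,b,z)[:2] for a,b in c[:,0]],np.float32)))
cv2.imwrite("pics/w11c.png",cv2.resize(p[110:320,200:440],None,fx=2.5,fy=2.5,interpolation=cv2.INTER_CUBIC))
```

```text
(258, 245, 40, 41) ((277.705322265625, 265.20477294921875), (38.71080780029297, 39.95111846923828), 20.961301803588867)
31 ((442.815673828125, 243.7748260498047), (36.99174118041992, 42.49934768676758), 71.97306060791016)
38 ((438.99920654296875, 244.7047576904297), (35.93638610839844, 41.286869049072266), 71.97307586669922)
```

View pics/w11c.png

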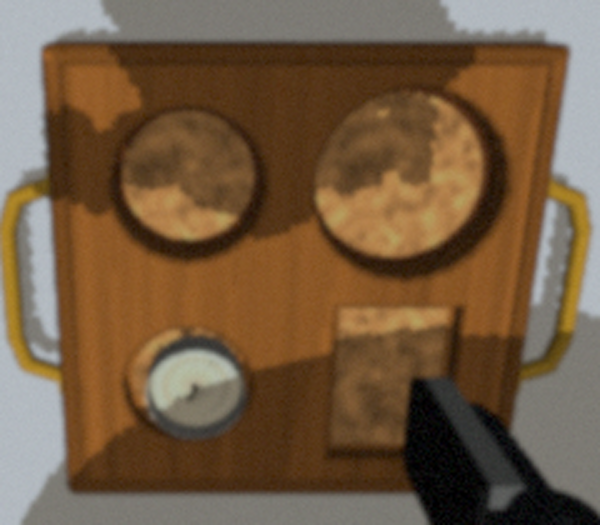

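The tealight is in its pocket with cork visible around it, at crop (197,387), about 4 mm off centre. Next is the matchbox.

```bash
python3 -c "
from h import *
plan((503,-291,100,138.4))"
```

```text
turn [ 0.001 -0.     0.484] shift [-0.4505 -0.3334  0.0095]
```

>>> step_arm(targets=[[[0,0,0.161],[0,0,0],1],[[0,0,0.161],[0,0,0],1],[[0,0,0.161],[0,0,0],1],[[0,0,0],[-0.0375,-0.0278,0],1],[[0,0,0],[-0.0375,-0.0278,0],1],[[0,0,0],[-0.0375,-0.0278,0],1],[[0,0,0],[-0.0375,-0.0278,0],1],[[0,0,0],[-0.0375,-0.0278,0],1],[[0,0,0],[-0.0375,-0.0278,0],1],[[0,0,0],[-0.0375,-0.0278,0],1],[[0,0,0],[-0.0375,-0.0278,0],1],[[0,0,0],[-0.0375,-0.0278,0],1],[[0,0,0],[-0.0375,-0.0278,0],1],[[0,0,0],[-0.0375,-0.0278,0.005],1],[[0,0,0],[-0.0375,-0.0278,0.005],1],[[0,0,0],[0,0,0],1],[[0,0,0],[0,0,0],1]])

```text
time: 18.27
ee_pos: [501.9, -291.4, 98.5]
orientation: [0.356, 0.935, -0.0, -0.001]
force: [0.0, 0.4, -0.4]
width: 1.0
grasp_force: 0.0
```

Run:
```python
from h import *
im=snap('w12');s=robot.state();print(s['ee_pos'],s['q'].round(2))
p=np.array(im['pixels']);h=cv2.cvtColor(p,cv2.COLOR_BGR2HSV)
u,v=proj(im,[505.7,-292.7,12])[0].astype(int);print(u,v)
for y in range(v-40,v+41,8):print([tuple(h[y,x].tolist()) for x in range(u-32,u+33,8)])
```

```text
[ 502.2370141  -290.56042236   98.70694056] [ 0.08  0.52  0.51  1.89 -0.34  0.82  1.61]
279 208
[(30, 16, 114), (17, 16, 115), (25, 13, 115), (11, 17, 117), (30, 16, 115), (17, 15, 116), (30, 19, 110), (20, 20, 117), (30, 16, 112)]
[(20, 13, 117), (21, 21, 119), (26, 16, 111), (25, 24, 117), (23, 18, 114), (25, 13, 115), (18, 22, 116), (23, 20, 115), (20, 13, 117)]
[(11, 17, 117), (23, 18, 115), (104, 78, 49), (100, 97, 55), (101, 92, 47), (96, 82, 50), (98, 102, 50), (26, 16, 115), (30, 18, 116)]
[(25, 14, 113), (17, 16, 114), (101, 94, 54), (21, 58, 102), (21, 52, 93), (22, 53, 91), (99, 65, 51), (17, 19, 118), (26, 16, 114)]
[(21, 15, 116), (19, 17, 117), (99, 96, 53), (22, 43, 89), (19, 64, 107), (22, 59, 99), (99, 63, 53), (17, 16, 115), (21, 16, 113)]
[(21, 15, 117), (15, 18, 116), (95, 88, 49), (24, 47, 86), (14, 212, 100), (21, 61, 100), (96, 91, 53), (17, 20, 116), (20, 20, 117)]
[(17, 15, 116), (11, 18, 115), (104, 82, 53), (22, 53, 86), (14, 158, 102), (22, 61, 105), (96, 69, 52), (21, 16, 114), (23, 18, 114)]
[(30, 13, 115), (21, 15, 116), (98, 85, 48), (21, 52, 93), (21, 63, 105), (22, 65, 102), (100, 83, 55), (26, 18, 114), (13, 15, 117)]
[(30, 13, 114), (23, 18, 115), (96, 87, 47), (93, 42, 54), (95, 52, 54), (101, 53, 53), (98, 93, 52), (26, 16, 115), (15, 17, 118)]
[(17, 16, 115), (23, 18, 116), (30, 14, 107), (17, 16, 109), (19, 19, 108), (17, 21, 110), (15, 15, 101), (26, 16, 114), (18, 22, 118)]
[(20, 13, 115), (19, 18, 116), (20, 20, 115), (23, 18, 114), (17, 20, 117), (21, 16, 113), (27, 20, 117), (26, 16, 112), (23, 18, 116)]
```

Run:
```python
from h import *
import pickle
im=pickle.load(open("w12.pkl","rb"))
c,W=around(im,(505.7,-292.7),12,lambda h:h[...,1]>34,55)
print(cv2.boundingRect(c),cv2.minAreaRect(c),cv2.minAreaRect(W))
r=cv2.minAreaRect(W)[0]
plan((*r,-16,138.4)); print(robot.state()['ee_pos'])
```

```text
(261, 178, 39, 61) ((280.0, 208.0), (60.0, 38.0), 90.0) ((506.34014892578125, -293.15203857421875), (34.84794998168945, 58.048038482666016), 48.441650390625)
turn [-0.    -0.001 -0.   ] shift [-0.0048  0.0008  0.1147]
[ 502.2370141  -290.56042236   98.70694056]
```

>>> step_arm(targets=[[[0,0,0],[-0.0055,0.001,0.03],1],[[0,0,0],[0,0,0.035],1],[[0,0,0],[0,0,0.03],1],[[0,0,0],[0,0,0.015],1],[[0,0,0],[0,0,0.0045],1],[[0,0,0],[0,0,0],0.6],[[0,0,0],[0,0,0],0.3],[[0,0,0],[0,0,0],0.3],[[0,0,0],[0,0,0],0.3],[[0,0,0],[0,0,0],0.3]], squeeze=25)

```text
time: 19.58
ee_pos: [507.9, -294.5, -14.2]
orientation: [0.356, 0.935, 0.0, 0.001]
force: [-0.9, 1.3, 6.7]
width: 0.427
grasp_force: 25.1
```

>>> step_arm(targets=[[[0,0,0],[0,0,-0.03],0.3],[[0,0,0],[0,0,-0.04],0.3],[[0,0,0],[0,0,-0.03],0.3],[[0,0,0],[0,0,0],0.3]])

```text
time: 20.08
ee_pos: [508.9, -295.1, 87.3]
orientation: [0.355, 0.935, -0.0, 0.003]
force: [0.4, -0.8, -0.0]
width: 0.427
grasp_force: 25.4
```

```bash
python3 -c "
from h import *
s=robot.state();print(s['width'],s['grasp_force'])
plan((464,318.4,85,166.1))"
```

```text
0.427259476145346 25.426503717899323
turn [ 0.001  0.005 -0.484] shift [0.191  0.5847 0.0023]
```

>>> step_arm(targets=[[[0,0,-0.161],[0,0,0],0.3],[[0,0,-0.161],[0,0,0],0.3],[[0,0,-0.162],[0,0,0],0.3],[[0,0,0],[0.0147,0.045,0],0.3],[[0,0,0],[0.0147,0.045,0],0.3],[[0,0,0],[0.0147,0.045,0],0.3],[[0,0,0],[0.0147,0.045,0],0.3],[[0,0,0],[0.0147,0.045,0],0.3],[[0,0,0],[0.0147,0.045,0],0.3],[[0,0,0],[0.0147,0.045,0],0.3],[[0,0,0],[0.0147,0.045,0],0.3],[[0,0,0],[0.0147,0.045,0],0.3],[[0,0,0],[0.0147,0.045,0],0.3],[[0,0,0],[0.0147,0.045,0],0.3],[[0,0,0],[0.0147,0.045,0],0.3],[[0,0,0],[0.0147,0.045,0],0.3],[[0,0,0],[0,0,0],0.3],[[0,0,0],[0,0,0],0.3]])

```text
time: 22.32
ee_pos: [461.9, 318.5, 83.8]
orientation: [0.121, 0.993, -0.001, -0.001]
force: [0.4, -0.2, 0.3]
width: 0.425
grasp_force: 25.4
```

Run:
```python
from h import *
im=snap('w13');s=robot.state();print(s['ee_pos'])
plan((464,318.4,5,166.1))
for n,pt in dict(box=[*s['ee_pos'][:2],s['ee_pos'][2]+30],pocket=[464,318.4,24]).items(): print(n,proj(im,pt))
h=cv2.cvtColor(np.array(im['pixels']),cv2.COLOR_BGR2HSV).astype(int)
# held box: not oak-saturated, inside the fingers' columns
for v in range(190,345,6): print(v,[tuple(h[v,x].tolist()) for x in (250,264,278,292,306)])
```

```text
[462.30994229 317.86167941  84.01566315]
turn [-0.002 -0.001 -0.002] shift [-0.0015  0.0009  0.079 ]
box [[276.94388498 271.0189594 ]]
pocket [[278.6226925 216.556996 ]]
190 [(14, 163, 94), (15, 141, 145), (15, 144, 152), (15, 145, 134), (15, 173, 100)]
196 [(15, 190, 90), (16, 150, 121), (15, 145, 163), (16, 145, 142), (12, 167, 96)]
202 [(14, 183, 88), (16, 148, 134), (15, 144, 142), (16, 148, 129), (14, 172, 92)]
208 [(14, 157, 94), (15, 141, 148), (15, 143, 143), (16, 148, 112), (13, 173, 90)]
214 [(20, 60, 85), (20, 68, 83), (23, 60, 85), (20, 65, 82), (23, 62, 82)]
220 [(83, 13, 77), (80, 20, 78), (70, 31, 75), (65, 20, 77), (69, 23, 76)]
226 [(94, 90, 68), (97, 96, 72), (99, 96, 69), (98, 89, 72), (98, 87, 76)]
232 [(101, 83, 74), (101, 79, 71), (99, 91, 73), (98, 94, 73), (100, 85, 75)]
238 [(97, 89, 72), (22, 57, 142), (22, 58, 137), (23, 61, 138), (98, 86, 74)]
244 [(97, 92, 72), (21, 54, 137), (21, 64, 143), (19, 59, 142), (98, 82, 75)]
250 [(97, 84, 70), (32, 32, 104), (21, 61, 139), (23, 60, 136), (99, 80, 73)]
256 [(100, 83, 71), (24, 35, 103), (21, 63, 142), (23, 59, 1
[... 422 characters left out ...]
(98, 94, 68), (23, 54, 128), (20, 61, 142), (21, 59, 142), (102, 96, 69)]
298 [(98, 85, 72), (28, 39, 111), (24, 37, 110), (25, 41, 112), (98, 89, 72)]
304 [(100, 78, 69), (99, 83, 71), (97, 90, 65), (100, 90, 74), (98, 86, 74)]
310 [(101, 31, 91), (102, 40, 83), (98, 33, 84), (99, 39, 84), (96, 30, 84)]
316 [(21, 16, 156), (27, 16, 155), (20, 19, 158), (25, 18, 157), (27, 16, 155)]
322 [(15, 16, 158), (27, 18, 156), (27, 15, 153), (24, 16, 156), (25, 20, 155)]
328 [(27, 16, 157), (27, 16, 156), (24, 17, 152), (19, 23, 120), (27, 15, 157)]
334 [(22, 18, 157), (30, 15, 155), (24, 34, 74), (18, 41, 80), (26, 23, 155)]
340 [(25, 18, 158), (25, 18, 152), (23, 38, 80), (25, 40, 83), (18, 39, 86)]
```

Run:
```python
from h import *
import pickle
im=pickle.load(open("w13.pkl","rb"));s=robot.state()
for z in(110,114):
    a,b=ray(im,278,222.5,z),ray(im,278,311,z);m=(a+b)/2
    R=Ro.from_quat(s['orientation']).as_matrix();print(z,np.linalg.norm(a-b),m.round(1),(R.T@(m-s['ee_pos'])).round(1))
g=cv2.cvtColor(np.array(im["pixels"]),cv2.COLOR_BGR2HSV).astype(int)
print([(x,tuple(g[290,x].tolist())) for x in range(240,322,3)])
```

```text
110 54.45207246915036 [463.6 318.1 110. ] [ -1.1   0.5 -26. ]
114 52.90121338639293 [461.3 318.7 114. ] [  1.2   0.5 -30. ]
[(240, (170, 81, 19)), (243, (15, 23, 66)), (246, (98, 51, 80)), (249, (98, 84, 67)), (252, (97, 86, 68)), (255, (78, 16, 81)), (258, (20, 60, 140)), (261, (22, 53, 131)), (264, (22, 57, 120)), (267, (20, 62, 139)), (270, (21, 61, 142)), (273, (24, 58, 140)), (276, (21, 63, 141)), (279, (20, 61, 141)), (282, (22, 62, 143)), (285, (20, 59, 142)), (288, (23, 63, 138)), (291, (21, 58, 141)), (294, (21, 64, 140)), (297, (20, 62, 139)), (300, (34, 22, 93)), (303, (97, 101, 68)), (306, (100, 82, 75)), (309, (96, 61, 80)), (312, (36, 14, 92)), (315, (49, 157, 13)), (318, (100, 128, 6)), (321, (60, 22, 23))]
```

>>> step_arm(targets=[[[0,0,0],[-0.0005,0.0005,0.03],0.3],[[0,0,0],[0,0,0.03],0.3],[[0,0,0],[0,0,0.014],0.3],[[0,0,0],[0,0,0.004],0.3],[[0,0,0],[0,0,0.002],0.3],[[0,0,0],[0,0,0],0.3]])

```text
time: 23.12
ee_pos: [463.6, 320.2, 5.5]
orientation: [0.121, 0.993, 0.0, 0.0]
force: [0.7, 0.3, -0.2]
width: 0.426
grasp_force: 25.4
```

>>> step_arm(targets=[[[0,0,0],[-0.0008,-0.0016,0.001],0.3],[[0,0,0],[0,0,0.0015],0.3],[[0,0,0],[0,0,0.0015],0.3],[[0,0,0],[0,0,0],0.3]])

```text
time: 23.62
ee_pos: [463.6, 318.2, 1.8]
orientation: [0.121, 0.993, 0.0, -0.0]
force: [-2.1, -1.6, 9.7]
width: 0.425
grasp_force: 26.3
```

>>> step_arm(targets=[[[0,0,0],[0,0,0],0.55],[[0,0,0],[0,0,0],0.7],[[0,0,0],[0,0,0],0.8],[[0,0,0],[0,0,0],0.8],[[0,0,0],[0,0,-0.03],0.8],[[0,0,0],[0,0,-0.04],1],[[0,0,0],[0.04,0,-0.04],1],[[0,0,0],[0.04,0,-0.03],1],[[0,0,0],[0,0,0],1]])

```text
time: 24.75
ee_pos: [384.1, 339.8, 142.9]
orientation: [0.119, 0.993, 0.002, 0.0]
force: [0.7, -0.5, -0.1]
width: 1.002
grasp_force: 0.0
```

```bash
cat >> h.py <<'E'
C0=np.array([416,289.]);AX=np.array([.24,.971]);AY=np.array([-.971,.24])
def incaddy(xy): d=np.array(xy)-C0; return (d@AX).round(1),(d@AY).round(1)
E
python3 - <<'E'
from h import *
im=snap('w14');s=robot.state();print(s['ee_pos'])
h=cv2.cvtColor(np.array(im['pixels']),cv2.COLOR_BGR2HSV).astype(int)
c,W=around(im,(463.6,318.3),28,lambda h:h[...,1]<115,50);r=cv2.minAreaRect(W);print("box",cv2.boundingRect(c),r,incaddy(r[0]))
c,W=around(im,(443,243),27,lambda h:h[...,1]<75,35);r=cv2.fitEllipse(W);print("tea",cv2.boundingRect(c),r,incaddy(r[0]))
plan((372,-236,130,120))
E
```

```text
[385.30289833 338.53725164 141.80969905]
box (258, 240, 36, 52) ((461.06976318359375, 319.0133056640625), (37.76956558227539, 62.68937683105469), 76.3010025024414) (np.float64(40.0), np.float64(-36.6))
tea (169, 250, 54, 51) ((450.3831481933594, 228.53005981445312), (40.04468536376953, 80.15852355957031), 24.89756965637207) (np.float64(-50.5), np.float64(-47.9))
turn [ 0.003 -0.     0.807] shift [-0.4909 -0.2988  0.0118]
```

```bash
python3 -c "
from h import *
plan((374,-236,140,150))"
```

```text
turn [0.003 0.    0.283] shift [-0.2775 -0.5032  0.0018]
```

>>> step_arm(targets=[[[0,0,0.142],[0,0,0],1],[[0,0,0.142],[0,0,0],1],[[0,0,0],[-0.0231,-0.0419,0],1],[[0,0,0],[-0.0231,-0.0419,0],1],[[0,0,0],[-0.0231,-0.0419,0],1],[[0,0,0],[-0.0231,-0.0419,0],1],[[0,0,0],[-0.0231,-0.0419,0],1],[[0,0,0],[-0.0231,-0.0419,0],1],[[0,0,0],[-0.0231,-0.0419,0],1],[[0,0,0],[-0.0231,-0.0419,0],1],[[0,0,0],[-0.0231,-0.0419,0],1],[[0,0,0],[-0.0231,-0.0419,0],1],[[0,0,0],[-0.0231,-0.0419,0],1],[[0,0,0],[-0.0231,-0.0419,0],1],[[0,0,0],[0,0,0],1],[[0,0,0],[0,0,0],1]])

```text
time: 26.8
ee_pos: [371.8, -236.9, 140.1]
orientation: [0.261, 0.965, -0.0, -0.001]
force: [-0.3, 0.6, 0.3]
width: 1.0
grasp_force: 0.0
```

Run:
```python
from h import *
im=snap('w15');s=robot.state();print(s['ee_pos'],s['q'].round(2))
u,v=proj(im,[372,-236.5,86])[0].astype(int);print(u,v,proj(im,[372,-236.5,0]))
h=cv2.cvtColor(np.array(im['pixels']),cv2.COLOR_BGR2HSV).astype(int)
for y in range(v-60,v+61,6):print(y,[tuple(h[y,x].tolist()) for x in range(u-48,u+49,8)])
```

```text
[ 372.07231264 -236.06702453  140.15092101] [-0.19  0.25  0.78  2.19 -0.24  0.79  1.79]
278 216 [[278.59682998 189.93714821]]
156 [(26, 16, 111), (23, 21, 111), (15, 22, 115), (21, 16, 114), (21, 16, 112), (20, 20, 113), (26, 16, 109), (34, 18, 113), (30, 16, 111), (23, 18, 115), (30, 16, 110), (21, 22, 115), (20, 20, 116)]
162 [(30, 4, 118), (26, 16, 112), (26, 16, 112), (17, 16, 112), (13, 16, 113), (19, 18, 116), (30, 14, 111), (13, 16, 112), (26, 16, 113), (20, 20, 113), (17, 15, 116), (19, 18, 113), (30, 13, 114)]
168 [(103, 18, 174), (100, 5, 144), (105, 16, 160), (113, 7, 145), (100, 10, 153), (18, 22, 114), (20, 13, 114), (23, 18, 111), (20, 20, 115), (25, 13, 114), (19, 18, 115), (120, 2, 138), (15, 18, 115)]
174 [(105, 20, 177), (104, 16, 171), (104, 19, 176), (108, 17, 175), (113, 12, 169), (30, 16, 110), (25, 14, 112), (39, 16, 114), (13, 16, 114), (18, 11, 119), (107, 20, 176), (104, 19, 174), (108, 15, 173)]
180 [(100, 13, 171), (105, 18, 173), (98, 17, 169), (103, 18, 170), (30, 16, 113), (18, 17, 75), (24, 17, 77), (15, 16, 94), (110, 6, 136), (108, 18, 173), (106, 16
[... 2593 characters left out ...]
 16, 115), (26, 18, 111), (11, 18, 114), (19, 18, 114), (24, 11, 114), (21, 16, 114), (105, 14, 150)]
264 [(25, 14, 110), (25, 14, 111), (17, 16, 112), (27, 21, 109), (35, 14, 113), (21, 16, 115), (19, 18, 113), (30, 14, 113), (23, 20, 115), (20, 20, 113), (13, 20, 113), (27, 20, 112), (23, 18, 113)]
270 [(15, 22, 115), (21, 16, 113), (15, 13, 115), (17, 16, 114), (21, 16, 112), (20, 20, 115), (23, 18, 114), (19, 18, 114), (24, 23, 113), (6, 11, 111), (11, 18, 113), (17, 16, 114), (17, 16, 114)]
276 [(19, 18, 112), (43, 16, 112), (13, 20, 114), (30, 11, 112), (21, 16, 110), (19, 24, 116), (11, 18, 115), (19, 18, 111), (26, 18, 112), (10, 14, 113), (19, 17, 117), (17, 16, 114), (23, 20, 113)]
```

Run:
```python
from h import *
import pickle
im=pickle.load(open("w15.pkl","rb"))
h=cv2.cvtColor(np.array(im['pixels']),cv2.COLOR_BGR2HSV).astype(int)
m=np.zeros(h.shape[:2],np.uint8);m[178:242,245:315]=(~((h[...,0]>90)&(h[...,2]>130)))[178:242,245:315]*255
for v in (190,200,210,216,220,224,228,232,235,237,239):
    x=np.where(m[v])[0];print(v,x.min() if len(x) else 0,x.max() if len(x) else 0)
x=np.where(m[:,278])[0];print(x.max())
for v in(217,219,221):print(v,ray(im,278.3,v,69).round(1))
```

```text
190 258 295
200 256 296
210 257 294
216 256 295
220 256 295
224 257 295
228 259 293
232 262 289
235 267 286
237 272 279
239 0 0
241
217 [ 377.5 -240.1   69. ]
219 [ 379.1 -241.    69. ]
221 [ 380.7 -241.9   69. ]
```

```bash
python3 -c "
from h import *
plan((377.3,-241.8,20,150))"
```

```text
turn [-0.    -0.002 -0.003] shift [-0.0074 -0.0024  0.1202]
```

>>> step_arm(targets=[[[0,0,0],[-0.0074,-0.0024,0],1],[[0,0,0],[0,0,0.03],1],[[0,0,0],[0,0,0.04],1],[[0,0,0],[0,0,0.035],1],[[0,0,0],[0,0,0.015],1],[[0,0,0],[0,0,0],0.7],[[0,0,0],[0,0,0],0.4],[[0,0,0],[0,0,0],0.4],[[0,0,0],[0,0,0],0.4],[[0,0,0],[0,0,0],0.4]], squeeze=30)

```text
time: 28.1
ee_pos: [379.1, -242.8, 22.0]
orientation: [0.26, 0.966, 0.0, 0.002]
force: [0.5, 0.2, 7.2]
width: 0.407
grasp_force: 29.5
```

```bash
python3 -c "
from h import *
im=snap('w16');s=robot.state();print(s['force'],s['ee_pos'],s['width'],s['grasp_force'])
t=robot.get_image('scene');u,v=proj(t,[*s['ee_pos'][:2],60])[0].astype(int);print(u,v)
tp=robot.get_image('top');u2,v2=proj(tp,[*s['ee_pos'][:2],60])[0].astype(int)
P=lambda i:np.array(i['pixels'])
a=cv2.resize(P(im)[150:350,180:380],(400,400));b=cv2.resize(P(t)[v-50:v+50,u-50:u+50],(400,400));c=cv2.resize(P(tp)[v2-20:v2+30,u2-100:u2+100],(800,200))
cv2.imwrite('pics/w16.png',np.vstack([np.hstack([a,b]),c]))"
```

```text
[-1.14648915  0.2060053   5.84246695] [ 379.12360676 -242.76557351   22.02689618] 0.40751279947213553 29.51343521475792
330 198
```

View pics/w16.png

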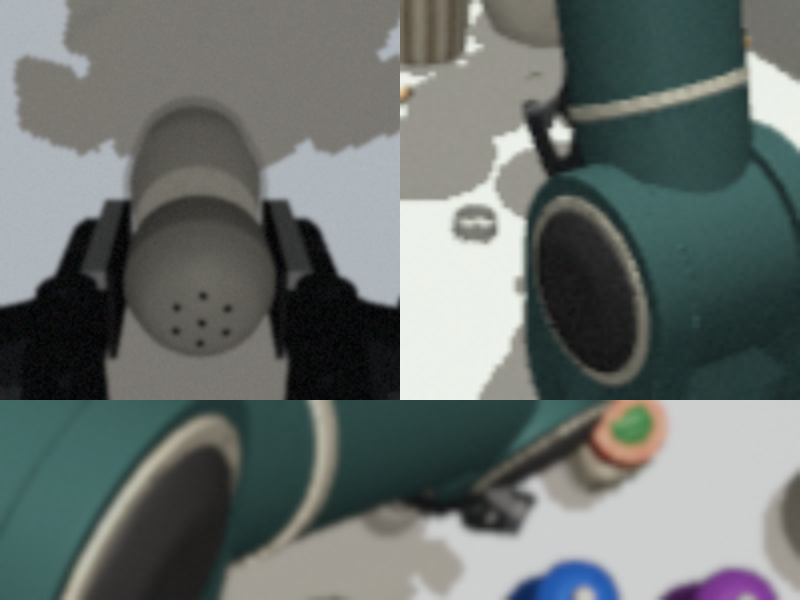

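The shaker is upright and gripped at the waist, below its perforated dome at crop (200,275), so the grip is good. The spice jar is undisturbed at (630,430).

Run:
```python
from h import *
import pickle
im=pickle.load(open("w16.pkl","rb"));s=robot.state();R=Ro.from_quat(s['orientation']).as_matrix()
for v in(284,287):
  for z in (69,):
    w=ray(im,280,v,z);print(v,w.round(1),(R.T@(w-s['ee_pos'])).round(1))
```

```text
284 [ 377.5 -240.9   69. ] [  2.2   0.8 -47. ]
287 [ 378.9 -241.8   69. ] [  0.6   0.8 -47. ]
```

>>> step_arm(targets=[[[0,0,0],[0,0,-0.03],0.4],[[0,0,0],[0,0,-0.04],0.4],[[0,0,0],[0,0,-0.03],0.4],[[0,0,-0.14],[0,0,0],0.4],[[0,0,-0.141],[0,0,0],0.4],[[0,0,0],[0,0,0],0.4]])

```text
time: 29.0
ee_pos: [377.9, -242.2, 121.3]
orientation: [0.123, 0.992, 0.0, 0.001]
force: [-0.2, 0.2, -1.3]
width: 0.405
grasp_force: 29.5
```

Run:
```python
from h import *
s=robot.state();print(s['ee_pos'],s['width'],s['grasp_force'])
plan((367.5,259.7,120,166.1))
```

```text
[ 377.91250612 -242.20618479  121.26077463] 0.40473933045563365 29.481296799713164
turn [ 0.001  0.001 -0.005] shift [0.1307 0.4847 0.0013]
```

>>> step_arm(targets=[[[0,0,0],[-0.0015,0.0437,0],0.4],[[0,0,0],[-0.0015,0.0437,0],0.4],[[0,0,0],[-0.0015,0.0437,0],0.4],[[0,0,0],[-0.0015,0.0437,0],0.4],[[0,0,0],[-0.0015,0.0437,0],0.4],[[0,0,0],[-0.0015,0.0437,0],0.4],[[0,0,0],[0.0233,0.037,0],0.4],[[0,0,0],[0.0233,0.037,0],0.4],[[0,0,0],[0.0233,0.037,0],0.4],[[0,0,0],[0.0233,0.037,0],0.4],[[0,0,0],[0.0233,0.037,0],0.4],[[0,0,0],[0.0233,0.037,0],0.4],[[0,0,0],[0,0,0],0.4],[[0,0,0],[0,0,0],0.4]])

```text
time: 30.75
ee_pos: [368.8, 258.4, 120.7]
orientation: [0.124, 0.992, -0.0, -0.0]
force: [0.0, -0.0, -0.5]
width: 0.408
grasp_force: 29.5
```

Run:
```python
from h import *
im=snap('w17');s=robot.state();print(s['ee_pos'],s['width'],s['grasp_force'],s['q'].round(2))
plan((368.2,260,40,166.1))
```

```text
[368.99701234 257.95188475 120.71640248] 0.4067549725411535 29.544524581579026 [-1.11  0.27  0.49  2.18 -0.19  0.74  0.83]
turn [-0.001  0.    -0.006] shift [0.0013 0.0018 0.0807]
```

>>> step_arm(targets=[[[0,0,0],[0.001,0.0016,0.02],0.4],[[0,0,0],[0,0,0.03],0.4],[[0,0,0],[0,0,0.015],0.4],[[0,0,0],[0,0,0.005],0.4],[[0,0,0],[0,0,0],0.4],[[0,0,0],[0,0,0],0.4]])

```text
time: 31.55
ee_pos: [368.8, 261.2, 51.5]
orientation: [0.123, 0.992, 0.001, 0.0]
force: [-0.7, 0.1, -0.5]
width: 0.41
grasp_force: 29.6
```

>>> step_arm(targets=[[[0,0,0],[0,-0.0016,0.002],0.4],[[0,0,0],[0,0,0.008],0.4],[[0,0,0],[0,0,0.006],0.4],[[0,0,0],[0,0,0.003],0.4],[[0,0,0],[0,0,0],0.4]])

```text
time: 32.17
ee_pos: [367.7, 259.1, 31.4]
orientation: [0.123, 0.992, -0.0, -0.0]
force: [0.1, -0.2, -1.4]
width: 0.409
grasp_force: 29.6
```

In the pocket, free of contact. A little lower, then release.

>>> step_arm(targets=[[[0,0,0],[0,0,0.0015],0.4],[[0,0,0],[0,0,0.0015],0.4],[[0,0,0],[0,0,0],0.4],[[0,0,0],[0,0,0],0.4]])

```text
time: 32.67
ee_pos: [367.9, 259.4, 28.8]
orientation: [0.123, 0.992, 0.0, 0.0]
force: [-0.9, -0.3, -2.1]
width: 0.404
grasp_force: 29.6
```

>>> step_arm(targets=[[[0,0,0],[0,0,0.001],0.4],[[0,0,0],[0,0,0],0.4],[[0,0,0],[0,0,0],0.5],[[0,0,0],[0,0,0],0.6],[[0,0,0],[0,0,0],0.75],[[0,0,0],[0,0,0],0.9],[[0,0,0],[0,0,0],1],[[0,0,0],[0,0,0],1],[[0,0,0],[0,0,-0.03],1],[[0,0,0],[0,0,-0.04],1],[[0,0,0],[0,0,-0.04],1],[[0,0,0],[0,0,0],1]])

```text
time: 34.17
ee_pos: [369.4, 260.8, 140.3]
orientation: [0.123, 0.992, 0.003, 0.002]
force: [0.3, -0.5, 1.2]
width: 0.999
grasp_force: 0.0
```

Run:
```python
from h import *
im=snap('w18');s=robot.state();print(s['ee_pos'],s['width'])
plan((450,10,150,166.1),(450,10,150,76.1),(495,-452,150,76.1))
```

```text
[368.26432446 260.10764288 138.77753892] 1.0015418774782983
turn [ 0.003  0.001 -0.003] shift [-0.1394 -0.2231 -0.0112]
turn [0.    0.    1.571] shift [0. 0. 0.]
turn [0. 0. 0.] shift [-0.4377  0.1547  0.    ]
```

>>> step_arm(targets=[[[0,0,0],[-0.0232,-0.0372,-0.002],1],[[0,0,0],[-0.0232,-0.0372,-0.002],1],[[0,0,0],[-0.0232,-0.0372,-0.002],1],[[0,0,0],[-0.0232,-0.0372,-0.002],1],[[0,0,0],[-0.0232,-0.0372,-0.002],1],[[0,0,0],[-0.0232,-0.0372,-0.002],1],[[0,0,0.1745],[0,0,0],1],[[0,0,0.1745],[0,0,0],1],[[0,0,0.1745],[0,0,0],1],[[0,0,0.1745],[0,0,0],1],[[0,0,0.1745],[0,0,0],1],[[0,0,0.1745],[0,0,0],1],[[0,0,0.1745],[0,0,0],1],[[0,0,0.1745],[0,0,0],1],[[0,0,0.1745],[0,0,0],1],[[0,0,0],[0,0,0],1]])

```text
time: 36.22
ee_pos: [447.7, 8.8, 148.8]
orientation: [0.788, 0.616, -0.001, 0.0]
force: [0.8, 0.2, -0.5]
width: 0.999
grasp_force: 0.0
```

>>> step_arm(targets=[[[0,0,0],[-0.0438,0.0155,0],1],[[0,0,0],[-0.0438,0.0155,0],1],[[0,0,0],[-0.0438,0.0155,0],1],[[0,0,0],[-0.0438,0.0155,0],1],[[0,0,0],[-0.0438,0.0155,0],1],[[0,0,0],[-0.0438,0.0155,0],1],[[0,0,0],[-0.0438,0.0155,0],1],[[0,0,0],[-0.0438,0.0155,0],1],[[0,0,0],[-0.0438,0.0155,0],1],[[0,0,0],[-0.0438,0.0155,0],1],[[0,0,0],[0,0,0],1],[[0,0,0],[0,0,0],1]])

```text
time: 37.72
ee_pos: [491.8, -452.9, 148.5]
orientation: [0.788, 0.616, 0.0, -0.001]
force: [-0.3, 0.1, -0.6]
width: 0.997
grasp_force: 0.0
```

Run:
```python
from h import *
im=snap('w19');s=robot.state();print(s['ee_pos'],s['orientation'].round(3),s['q'].round(2))
print(proj(im,[[497,-453,116],[497,-453,94],[497,-453,0]]).round(0).tolist())
h=cv2.cvtColor(np.array(im['pixels']),cv2.COLOR_BGR2HSV).astype(int)
m=((h[...,1]>110)&(h[...,0]<25)&(h[...,2]>25)).astype(np.uint8)*255
m=cv2.morphologyEx(m,cv2.MORPH_OPEN,np.ones((3,3)))
for c in cv2.findContours(m,cv2.RETR_EXTERNAL,cv2.CHAIN_APPROX_NONE)[0]:
    if cv2.contourArea(c)>150: print(cv2.contourArea(c),cv2.boundingRect(c))
u,v=proj(im,[497,-453,94])[0].astype(int)
for y in range(v-60,v+70,10):print(y,[tuple(h[y,x].tolist()) for x in range(u-50,u+51,10)])
```

```text
[ 492.3715364  -452.1789631   148.75945361] [ 0.788  0.616  0.    -0.001] [ 0.13  0.69  0.85  1.64 -0.57  1.08  0.9 ]
[[285.0, 224.0], [285.0, 214.0], [283.0, 186.0]]
3618.5 (259, 165, 59, 80)
2679.0 (115, 110, 64, 58)
154 [(23, 15, 134), (22, 20, 140), (22, 20, 138), (18, 18, 138), (40, 5, 150), (104, 16, 211), (108, 7, 174), (103, 17, 211), (103, 17, 209), (109, 17, 213), (107, 17, 214)]
164 [(24, 18, 139), (20, 16, 141), (26, 15, 137), (23, 17, 135), (19, 21, 135), (15, 98, 96), (15, 48, 107), (20, 17, 139), (106, 14, 199), (104, 16, 212), (105, 17, 212)]
174 [(20, 17, 138), (24, 18, 140), (19, 15, 136), (17, 29, 122), (17, 150, 85), (15, 149, 87), (15, 156, 77), (16, 136, 88), (105, 15, 202), (107, 19, 212), (104, 16, 212)]
184 [(26, 15, 137), (22, 20, 140), (23, 16, 140), (17, 168, 73), (15, 144, 83), (16, 164, 81), (18, 164, 76), (18, 162, 74), (108, 13, 202), (106, 18, 212), (107, 17, 211)]
194 [(22, 20, 138), (21, 18, 141), (105, 6, 167), (15, 167, 67), (15, 168, 94), (17, 179, 94), (17, 170, 96), (18, 172, 86), (104, 14, 198), (105, 17, 211), (103, 17, 213)]
204 [(106, 16, 2
[... 718 characters left out ...]
102, 18, 211), (107, 17, 211), (103, 19, 213), (105, 13, 198), (16, 107, 145), (14, 77, 153), (101, 17, 211), (107, 17, 209), (102, 16, 208), (104, 18, 215)]
254 [(102, 16, 211), (102, 16, 210), (106, 16, 210), (106, 18, 213), (101, 17, 209), (105, 19, 211), (105, 15, 210), (104, 18, 212), (104, 16, 211), (106, 16, 209), (105, 15, 211)]
264 [(107, 17, 212), (103, 17, 211), (108, 18, 211), (107, 21, 216), (107, 17, 213), (102, 18, 211), (102, 18, 214), (100, 14, 212), (104, 16, 210), (108, 18, 213), (105, 15, 210)]
274 [(107, 17, 209), (102, 18, 212), (104, 18, 212), (104, 16, 209), (105, 17, 212), (101, 17, 210), (105, 17, 211), (102, 18, 208), (111, 16, 213), (103, 17, 209), (105, 19, 211)]
```

Run:
```python
from h import *
import pickle
im=pickle.load(open("w19.pkl","rb"))
h=cv2.cvtColor(np.array(im['pixels']),cv2.COLOR_BGR2HSV).astype(int)
m=(h[...,1]>110)&(h[...,0]<25)&(h[...,2]>25)
for v in range(166,246,6):
    x=np.where(m[v,250:330])[0]+250;print(v,x.min() if len(x) else 0,x.max() if len(x) else 0,end=' | ')
k=np.zeros(m.shape,np.uint8);k[212:234,275:302]=((h[...,1]<90))[212:234,275:302]*255
c=max(cv2.findContours(k,0,2)[0],key=cv2.contourArea);print("\nknob",cv2.boundingRect(c))
x,y,w,hh=cv2.boundingRect(c);print(ray(im,x+w/2,y+hh/2,112),ray(im,288.5,217,94))
w=ray(im,288.5,217,94);plan((w[0],w[1],57,76.1))
```

```text
166 277 296 | 172 268 304 | 178 264 308 | 184 262 310 | 190 261 311 | 196 262 310 | 202 262 313 | 208 260 316 | 214 259 316 | 220 259 316 | 226 261 315 | 232 264 312 | 238 270 306 | 244 285 291 | 
knob (280, 217, 17, 15)
[ 498.91516909 -455.50431411  112.        ] [ 499.36506485 -456.13907481   94.        ]
turn [-0.001 -0.002 -0.001] shift [-0.0022  0.0077  0.0918]
```

>>> step_arm(targets=[[[0,0,0],[-0.0022,0.0077,0],1],[[0,0,0],[0,0,0.03],1],[[0,0,0],[0,0,0.03],1],[[0,0,0],[0,0,0.025],1],[[0,0,0],[0,0,0.012],1],[[0,0,0],[0,0,0.003],1],[[0,0,0],[0,0,0],1]])

```text
time: 38.65
ee_pos: [499.7, -458.1, 50.5]
orientation: [0.788, 0.615, 0.0, 0.001]
force: [0.3, -0.2, 0.9]
width: 0.999
grasp_force: 0.0
```

>>> step_arm(targets=[[[0,0,0],[0,0,0],0.8],[[0,0,0],[0,0,0],0.6],[[0,0,0],[0,0,0],0.5],[[0,0,0],[0,0,0],0.4],[[0,0,0],[0,0,0],0.4],[[0,0,0],[0,0,0],0.4]], squeeze=40)

```text
time: 39.4
ee_pos: [499.8, -457.9, 50.9]
orientation: [0.788, 0.615, 0.0, 0.001]
force: [-1.3, 1.2, 6.1]
width: 0.552
grasp_force: 40.7
```

>>> step_arm(targets=[[[0,0,0],[0,0,-0.03],0.4],[[0,0,0],[0,0,-0.045],0.4],[[0,0,0],[0,0,-0.045],0.4],[[0,0,0],[0,0,0],0.4]])

```text
time: 39.9
ee_pos: [500.5, -459.4, 173.4]
orientation: [0.788, 0.615, 0.001, 0.003]
force: [-0.4, 0.8, -1.1]
width: 0.548
grasp_force: 41.5
```

Run:
```python
from h import *
s=robot.state();print(s['ee_pos'],s['width'],s['grasp_force'],s['q'].round(2))
plan((386,336.1,170,76.1))
```

```text
[ 500.48989522 -459.41157441  173.43305782] 0.5479759975250815 41.460171735579934 [ 0.13  0.68  0.87  1.6  -0.56  1.12  0.89]
turn [ 0.006  0.003 -0.003] shift [ 0.7447 -0.3022  0.0034]
```

>>> step_arm(targets=[[[0,0,0],[0.0438,-0.0178,0],0.4],[[0,0,0],[0.0438,-0.0178,0],0.4],[[0,0,0],[0.0438,-0.0178,0],0.4],[[0,0,0],[0.0438,-0.0178,0],0.4],[[0,0,0],[0.0438,-0.0178,0],0.4],[[0,0,0],[0.0438,-0.0178,0],0.4],[[0,0,0],[0.0438,-0.0178,0],0.4],[[0,0,0],[0.0438,-0.0178,0],0.4],[[0,0,0],[0.0438,-0.0178,0],0.4],[[0,0,0],[0.0438,-0.0178,0],0.4],[[0,0,0],[0.0438,-0.0178,0],0.4],[[0,0,0],[0.0438,-0.0178,0],0.4],[[0,0,0],[0.0438,-0.0178,0],0.4],[[0,0,0],[0.0438,-0.0178,0],0.4],[[0,0,0],[0.0438,-0.0178,0],0.4],[[0,0,0],[0.0438,-0.0178,0],0.4],[[0,0,0],[0.0438,-0.0178,0],0.4],[[0,0,0],[0,0,0],0.4],[[0,0,0],[0,0,0],0.4],[[0,0,0],[0,0,0],0.4]])

```text
time: 42.4
ee_pos: [386.9, 336.8, 169.4]
orientation: [0.789, 0.614, -0.0, 0.0]
force: [-0.1, 0.3, -2.0]
width: 0.546
grasp_force: 41.6
```

Run:
```python
from h import *
im=snap('w20');s=robot.state();print(s['ee_pos'],s['width'],s['grasp_force'])
plan((386,336.1,85,76.1))
t=robot.get_image('top');cv2.imwrite('pics/t20.png',np.array(t['pixels']))
h=cv2.cvtColor(np.array(t['pixels']),cv2.COLOR_BGR2HSV).astype(int)
# decoys still in place
for n,(u,v) in dict(jar=(588,288),burnt=(471,260),tin=(336,257)).items(): print(n,h[int(v*.7),int(u*.7)])
```

```text
[386.95030251 336.95523071 169.60311464] 0.5487913583661329 41.60801250548502
turn [-0.     0.    -0.005] shift [-0.0011 -0.0007  0.0846]
jar [ 57  86 128]
burnt [10 10 76]
tin [ 36  26 156]
```

>>> step_arm(targets=[[[0,0,0],[-0.0011,-0.0007,0.025],0.4],[[0,0,0],[0,0,0.03],0.4],[[0,0,0],[0,0,0.022],0.4],[[0,0,0],[0,0,0.009],0.4],[[0,0,0],[0,0,0],0.4],[[0,0,0],[0,0,0],0.4]])

```text
time: 43.25
ee_pos: [386.5, 337.7, 84.6]
orientation: [0.788, 0.615, 0.001, -0.0]
force: [0.8, 0.1, -1.9]
width: 0.548
grasp_force: 41.6
```

>>> step_arm(targets=[[[0,0,0],[-0.0013,0,0.002],0.4],[[0,0,0],[0,0,0.008],0.4],[[0,0,0],[0,0,0.008],0.4],[[0,0,0],[0,0,0.004],0.4],[[0,0,0],[0,0,0],0.4]])

```text
time: 43.88
ee_pos: [385.4, 335.8, 61.3]
orientation: [0.788, 0.615, -0.0, 0.0]
force: [-0.1, -0.3, -2.6]
width: 0.548
grasp_force: 41.6
```

>>> step_arm(targets=[[[0,0,0],[0,0,0.0015],0.4],[[0,0,0],[0,0,0.0015],0.4],[[0,0,0],[0,0,0.001],0.4],[[0,0,0],[0,0,0],0.4]])

```text
time: 44.38
ee_pos: [385.5, 336.1, 57.8]
orientation: [0.788, 0.615, 0.0, -0.0]
force: [-0.6, 0.1, -1.8]
width: 0.55
grasp_force: 41.6
```

>>> step_arm(targets=[[[0,0,0],[0,0,0.001],0.4],[[0,0,0],[0,0,0.0005],0.4],[[0,0,0],[0,0,0],0.6],[[0,0,0],[0,0,0],0.7],[[0,0,0],[0,0,0],0.8],[[0,0,0],[0,0,0],1],[[0,0,0],[0,0,0],1],[[0,0,0],[0,0,0],1],[[0,0,0],[0,0,-0.03],1],[[0,0,0],[0,0,-0.04],1],[[0,0,0],[0,0,-0.05],1],[[0,0,0],[0,0,-0.05],1],[[0,0,0],[0,0,-0.05],1],[[0,0,0],[0,0,0],1]])

```text
time: 46.12
ee_pos: [387.3, 337.4, 279.6]
orientation: [0.788, 0.615, 0.003, -0.002]
force: [-0.3, 0.1, -0.5]
width: 0.999
grasp_force: 0.0
```

Run:
```python
from h import *
im=snap('w21');s=robot.state();print(s['ee_pos'])
h=cv2.cvtColor(np.array(im['pixels']),cv2.COLOR_BGR2HSV).astype(int)
P=lambda x,y,z:[*(C0+x*AX+y*AY),z]
print(proj(im,[P(-90,90,22),P(90,90,22),P(90,-90,22),P(-90,-90,22),P(-40,-40,27),P(40,-40,28),P(-40,40,75),P(40,40,100)]).round(0).tolist())
```

```text
[385.89744781 336.74226196 277.44482607]
[[247.0, 250.0], [243.0, 136.0], [369.0, 136.0], [358.0, 250.0], [329.0, 222.0], [332.0, 171.0], [278.0, 235.0], [278.0, 182.0]]
```

Run:
```python
from h import *
import pickle
im=pickle.load(open("w21.pkl","rb"));p=np.array(im['pixels']);h=cv2.cvtColor(p,cv2.COLOR_BGR2HSV).astype(int)
P=lambda x,y,z:[*(C0+x*AX+y*AY),z]
def big(im,box,f):
    h=cv2.cvtColor(np.array(im['pixels']),cv2.COLOR_BGR2HSV).astype(int);x0,y0,x1,y1=box
    m=np.zeros(h.shape[:2],np.uint8);m[y0:y1,x0:x1]=f(h)[y0:y1,x0:x1]*255
    return max(cv2.findContours(m,0,1)[0],key=cv2.contourArea)
def rep(n,c,z,im=im):
    W=np.array([ray(im,a,b,z)[:2] for a,b in c[:,0]],np.float32);r=cv2.minAreaRect(W);print(n,cv2.boundingRect(c),r[1],incaddy(r[0]))
ct=big(im,(308,202,352,244),lambda h:h[...,1]<75);rep("tea",ct,27);print(cv2.fitEllipse(ct))
cb=big(im,(308,148,360,196),lambda h:(h[...,0]>80)|((h[...,1]<95)&(h[...,2]>70)));rep("box",cb,28)
cs=big(im,(250,205,305,262),lambda h:h[...,1]<75);rep("salt(all)",cs,75)
for v in range(165,200,3):print(v,[tuple(h[v,x].tolist()) for x in range(262,296,4)])
w=pickle.load(open("w11.pkl","rb"));c11=big(w,(235,225,315,300),lambda h:h[...,1]<75);e=cv2.fitEllipse(c11);print(e)
A=[];
for i,(u,v) in((w,e[0]),(im,cv2.fitEllipse(ct)[0])):
    R=cv2.Rodrigues(np.array(i["rvec"],float))[0];M=K(i)@np.column_stack([R,np.array(i["tvec"]).ravel()]);A.append((M,np.array([u,v])))
X4=cv2.triangulatePoints(A[0][0],A[1][0],A[0][1],A[1][1]).ravel();print("tea 3D",X4[:3]/X4[3])
```

```text
tea (317, 208, 25, 25) (36.16456985473633, 40.588993072509766) (np.float64(-37.3), np.float64(-39.2))
((329.0933837890625, 220.32090759277344), (23.42148208618164, 24.539838790893555), 127.0080337524414)
box (312, 159, 40, 26) (36.967105865478516, 56.72014236450195) (np.float64(39.5), np.float64(-38.1))
salt(all) (250, 210, 55, 52) (76.71456146240234, 77.19610595703125) (np.float64(-42.5), np.float64(41.0))
165 [(16, 159, 74), (14, 167, 90), (15, 161, 95), (16, 158, 97), (17, 168, 97), (17, 174, 94), (17, 176, 81), (17, 154, 71), (16, 146, 108)]
168 [(16, 177, 85), (15, 170, 96), (17, 174, 98), (18, 167, 101), (16, 154, 106), (17, 171, 103), (17, 171, 94), (17, 175, 83), (15, 170, 99)]
171 [(15, 181, 90), (16, 170, 96), (16, 163, 102), (16, 159, 112), (18, 155, 127), (17, 160, 155), (17, 150, 107), (16, 149, 96), (17, 152, 94)]
174 [(17, 184, 93), (17, 183, 99), (17, 167, 110), (17, 161, 117), (16, 159, 119), (17, 166, 143), (16, 148, 105), (16, 153, 102), (17, 163, 94)]
177 [(15, 177, 92), (16, 166, 100), (17, 164, 107), (17, 150, 114), (17, 154, 111), (17, 158, 108), (16, 175, 99),
[... 514 characters left out ...]
77, 154), (16, 78, 153), (16, 124, 167), (17, 155, 183), (17, 161, 157), (16, 171, 146), (15, 171, 136)]
192 [(16, 160, 137), (16, 177, 140), (16, 173, 153), (16, 173, 159), (17, 163, 171), (17, 156, 173), (17, 166, 155), (15, 166, 140), (14, 181, 148)]
195 [(16, 173, 127), (17, 160, 139), (16, 171, 142), (15, 166, 146), (16, 156, 162), (17, 156, 160), (16, 165, 147), (15, 182, 136), (14, 177, 153)]
198 [(14, 179, 144), (15, 171, 127), (17, 165, 136), (17, 163, 142), (17, 159, 144), (17, 169, 140), (15, 172, 135), (14, 179, 145), (14, 181, 145)]
((277.705322265625, 265.20477294921875), (38.71080780029297, 39.95111846923828), 20.961301803588867)
tea 3D [445.50833385 243.16288682  25.08971208]
```

Run:
```python
from h import *
import pickle
im=pickle.load(open("w21.pkl","rb"));h=cv2.cvtColor(np.array(im['pixels']),cv2.COLOR_BGR2HSV).astype(int)
print("mill knob",incaddy(ray(im,276.3,184.8,122)[:2]))
for v in range(212,262,3):print(v,[(int(h[v,x,1]),int(h[v,x,2])) for x in range(252,304,4)])
t=robot.get_image('top');t0=pickle.load(open("i0.pkl","rb"))["top"]
a,b=np.array(t["pixels"]).astype(int),np.array(t0["pixels"]).astype(int)
for n,(u,v) in dict(jar=(586,292),burnt=(471,260),tin=(336,257)).items():
    u,v=int(u*.7),int(v*.7);d=abs(a-b)[v-16:v+16,u-18:u+18].max(2);print(n,d.mean(),(d>40).sum())
```

```text
mill knob (np.float64(41.7), np.float64(41.5))
212 [(186, 148), (180, 150), (191, 147), (141, 105), (62, 87), (28, 91), (20, 88), (48, 85), (131, 128), (141, 194), (154, 142), (183, 148), (187, 147)]
215 [(185, 152), (181, 152), (186, 129), (89, 97), (20, 91), (18, 97), (27, 94), (24, 95), (73, 101), (147, 192), (145, 167), (190, 142), (193, 149)]
218 [(186, 148), (185, 152), (186, 92), (49, 93), (26, 98), (30, 101), (22, 105), (23, 101), (24, 96), (137, 180), (134, 179), (177, 130), (180, 152)]
221 [(183, 153), (181, 156), (163, 83), (29, 89), (20, 104), (25, 124), (24, 127), (21, 122), (28, 102), (116, 160), (147, 168), (188, 118), (190, 153)]
224 [(185, 152), (186, 156), (161, 106), (22, 94), (26, 116), (24, 95), (25, 83), (21, 99), (19, 118), (103, 143), (153, 125), (177, 121), (190, 148)]
227 [(179, 155), (184, 158), (171, 128), (28, 101), (21, 84), (27, 96), (25, 110), (20, 100), (17, 89), (100, 132), (188, 61), (193, 139), (187, 154)]
230 [(186, 145), (182, 151), (177, 144), (43, 89), (23, 109), (26, 128), (25, 133), (20, 127), (21, 109), (97, 79), (188, 80), (177, 156), (180,
[... 911 characters left out ...]
), (182, 125), (177, 125)]
251 [(11, 163), (11, 163), (10, 161), (8, 158), (10, 159), (6, 162), (44, 157), (183, 146), (53, 130), (13, 155), (20, 154), (20, 152), (17, 153)]
254 [(20, 209), (18, 207), (17, 205), (15, 206), (17, 206), (16, 206), (14, 203), (171, 177), (29, 133), (14, 143), (15, 137), (11, 138), (13, 138)]
257 [(15, 206), (15, 205), (20, 207), (17, 206), (20, 204), (17, 205), (16, 204), (96, 173), (168, 165), (83, 145), (61, 142), (61, 141), (56, 145)]
260 [(17, 208), (17, 207), (17, 205), (15, 204), (15, 206), (14, 203), (16, 205), (13, 198), (30, 180), (105, 179), (115, 184), (115, 182), (118, 184)]
jar 2.3333333333333335 0
burnt 2.4696180555555554 0
tin 2.4878472222222223 0
```

```bash
python3 -c "
from h import *
print(robot.sign_off())"
```

```text
the job is handed in; nothing more can be done
None
```

I packed the mill, salt shaker, matchbox and fresh tealight into their pockets and handed the job in at about 46 s. My last camera checks put all four within about 3 mm of their pocket centres, and the spice jar, tin and burnt-out tealight had not moved; the judge's result was not shown.

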